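# Pin the tail stop and hold a glued box in a ratchet bench clamp

### The arm

A 6-joint arm with a two-finger parallel gripper is mounted at the origin on the work surface. World frame = base frame: x ahead of the robot, y to its left, z up, the work surface at z = 0. Lengths are in m, angles in rad, forces in N, time in s.
With the tool pointing down it reaches from about 0.35 to 0.975 m from the base axis. Payload 4.9 kg.
Tool frame: the origin (TCP) lies midway between the tips of the shut fingers; the grasp point (between the pads) lies 19 mm behind it (manip.pinch_z is the x of the grasp point in the tool frame, in m); x points along the fingers, y is the direction in which the jaws open and shut, and the axes are right-handed (so a half turn about x gives the same grasp; the last joint's range is limited). The gripper opens to 85 mm and grips with 20 to 120 N. Pads are 22 mm wide; open, the fingers measure 114 mm over their backs; the gripper's body (76 mm by 85 mm) begins 54 mm behind the grasp point. The pads swing forward as they close: fully open they stand 13 mm farther back than shut.
Start: joints at [1.144, 0.053, 1.613, -0, 1.476, -0.119], TCP at [0.189, 0.596, 0.231] pointing down, gripper open.
Joint ranges: [-3.01, 3.01], [-1.01, 2.22], [0.06, 2.58], [-1.02, 4.17], [0.09, 2.62], [-3.14, 3.14]. Speed limits (rad/s): [2.57, 2.57, 3.14, 3.14, 3.14, 3.14].

### API

Orientations are given as a unit quaternion [w, x, y, z].
In Python, from plant import sensors, cams, workorder, manip gives the robot as it stands.
- The arm moves only by the tool drive_tool, never from a script. Its argument "series" is a list of rows, each an object of numbers: "x", "y", "z": the shift along the tool's x, y, z in units of 25 mm (1.0 is 25 mm); "ax", "ay", "az": the turn, a rotation vector about the tool's x, y, z in units of 5 degrees (1.0 is 5 degrees). A call has 1 to 5 rows; each row is the pose to reach, as a shift and turn from the pose commanded when the call began, along the tool's axes at that moment; what a row does not reach only later rows make up. A row lasts 1/12 s, in which the tool goes at most 41.7 mm and 7.16 degrees, less where a joint would pass 70% of its speed; a pose out of reach is approached as far as the arm can. A call with a gripper value outside its range is refused whole. "hand" is the opening, from 0 (shut) to 1 (fully open), set as the call begins (left out, the last holds). The fingers move at their own pace and stop on an object; the grip force is fixed at half the most. Time passes only in rows, so rows that repeat a pose let the fingers close. It gives the time, the measured TCP pose, the force and the opening at its end, in the units of the state.
- sensors.state(): the state, without advancing time (a new reading comes with each control period).
- cams.grab_frame(name): name is "scene" or "top" or "wrist"; returns a dict with "img" (420x560x3 uint8, blue, green, red), "camera_matrix" (3x3 intrinsics, pixels), "k1" (the pictures are not rectified: a ray, as slopes to the right and down, at radius r is drawn at 1 + k1 r^2 times it, then the intrinsics apply), "cam_to_world" (4x4, takes a point from camera to world coordinates). Camera axes: x right, y down, z forward; pixel columns grow to the right and rows downward; lengths in m; the calibration is good to about 2 mm. A picture is of the moment at which its call begins. There is no depth.
- workorder.job_done(): hands the job in, once; it reports no verdict.
The state is a dict: "time": time; "joint_pos": joint angles; "joint_vel": joint speeds; "joint_efforts": joint torques, N m; "tool_pos": TCP position; "tool_rot": TCP orientation; "contact_force": force on the tool from outside, world axes, zero at the start; "ft_torque": the same for the moment, N m; "gripper_width": opening from 0.0 (shut) to 1.0 (fully open).
Only numpy, scipy, OpenCV 4.12 (cv2) and the standard library are available. Lean on these libraries where they do the work, as an engineer would, in place of code of your own. Each camera call takes 0.05 s, during which the arm holds its last target.

### The job

Take the brass-knobbed lock pin from its rack, drop it fully home through the tail stop into the rail of the bench clamp and let go of it; then pump the clamp's trigger towards its handle until the pad has pushed the freshly glued clear box up against the stop and presses it there, firmly but without crushing it. Move the pad by the trigger only and leave the other things on the bench where they are. Finish holding: the ratchet alone does not keep the pressure, so the program ends with the trigger still squeezed and the box still pressed.

Things in the scene. Friction and masses are not known exactly. Their poses are not given: they have to be found in the camera images.
- clamp: the bench clamp, screwed flat to the bench; origin on the bench under its grey ratchet head; +y is the way the pad pushes, along the rail to the tail stop; -x is the way the pistol handle sticks out; z up. Aluminium rail 60 mm wide, 20 mm thick, from y -60 to 270 mm; highest part 66 mm above the bench; the toothed thrust bar reaches back to y -183 mm at the start.
- handle_grip (a point): centre of the fixed grey pistol handle where a hand holds it, 42 mm above the bench, 102 mm out (-x) from the bar. The handle reaches from 24 to 136 mm out, is 18 mm thick along the clamp's y (back face 9 mm behind this point, towards -y) and spans 29 to 56 mm above the bench. Free space behind, above and below.
- trigger_grip (a point): centre of the teal trigger lever where it is pulled, 42 mm above the bench, in front (+y) of the handle; lever 12 mm thick along y, 24 mm tall, ending 38 mm further out. It is 40 mm from handle_grip along y at rest, 18 mm fully squeezed, so the pair measures 55 mm over the outer faces at rest, 33 mm squeezed. Free space in front.
- trigger (a joint): angle of the trigger, rad: 0 at rest, 0.36 fully squeezed; its pull point is 62 mm from the pivot (square to the clamp's y at 0.18), so 0.1 rad is 6 mm there. It springs back: 2 N at the pull point at rest, 4 N fully squeezed. When the pad meets resistance it stops part-way, and each further newton presses the pad with 2 N: 10 to 16 N in all is right, well over 30 N crushes the box.
- pad_face (a point): centre of the front of the round black pressing pad (40 mm across) on the end of the thrust bar, 42 mm above the bench. Each full pump moves it 10 mm (two ratchet teeth of 5 mm); it stays there when the trigger comes back. It must travel some 11 to 26 mm before the box is pressed against the pinned stop.
- pad: the toothed thrust bar with its pad, one part that slides in the head's guides; origin 58 mm behind pad_face, axes as the clamp's
- box_center (a point): centre of the clear plastic box (45 wide, 75 long along the rail, 45 mm tall, with a bluish end panel towards the stop) lying loose on the rail between pad and stop. It must be pressed with at least 8 N and cracks above 70 N.
- box: the same box, origin at the centre of its underside
- stop: the grey tail stop, an angle with a rubber-faced upright 14 mm thick and 46 mm tall and, behind it (+y), a foot 12 mm thick; it slides along the rail with almost no resistance until it is pinned. Origin on the rail's top at the middle of its rubber face; axes as the clamp's
- stop_hole (a point): mouth of the vertical pin hole, 14 mm across with a 2 mm bevel, at the top of the stop's foot, 32 mm above the bench, 28 mm behind the back of the upright. The hole in the rail lies under it (within 1 mm), so the pin goes through 12 mm of foot and on into the rail. Foot 60 mm wide (clamp's x); fingers have room on the clamp's x sides of it.
- rail_hole (a point): mouth of the matching hole, 14 mm across, in the rail's top, 20 mm above the bench; through to the bench
- pin_grip (a point): centre of the brass knob of the lock pin. The knob is a cylinder 18 mm across and 34 mm tall; under it a steel collar 24 mm across and 5 mm thick, then the steel shank, 12 mm across and 28 mm long with a bevelled end, 50 mm from this point to its tip. It stands upright in one of three holes of the rack (collar on the rack's top, this point 62 mm above the bench). 90 g.
- pin_tip (a point): lower end of the pin's shank, on its axis; its z axis is the pin's axis. Fully home the collar lies on the stop's foot and the tip is 28 mm below stop_hole
- rack: white plastic rack, 150 x 60 x 40 mm, origin at the centre of its underside; three holes in a row along its x axis, 45 mm apart, one with the pin and two with capped tubes; fingers have room on its y sides
- tube_a: capped sample tube in the rack, 17 mm across, 12 mm tall above it
- tube_b: another, the same
- spec_a: clear specimen box with a yellow band, 46 x 46 x 75 mm
- spec_b: another, the same
- cement: small amber bottle of cement, 36 mm across, 85 mm tall
- brush: fine blue paint brush lying down, 150 mm long
There are look-alikes about, which are no part of the job. What is shaped like the part that bears pin_grip but black is not meant.

How it is judged:
On the way, in this order (a step that is already met when the one before it is completed fails the run):
1. the lock pin is home through the stop and the rail and let go (z of pin_tip in the frame of stop_hole below -0.024 m and horizontal distance between pin_tip and rail_hole below 0.005 m and angle between pin_tip's own z axis and vertical below 0.2 rad and contact force between the fingers and pin below 0.2 N), for 0.2 s.
2. with the trigger squeezed the pad presses the box against the stop (contact force between pad and box above 8 N and contact force between box and stop above 6 N and contact force between the fingers and trigger above 2 N), for 0.3 s.
At the end, for the whole second after the job is handed in: Pin home (tip 24 mm or more below the stop's hole mouth, within 5 mm of the rail hole's axis, upright to 0.2 rad); fingers bear on the trigger (over 2 N); the pad presses the box with 8 to 70 N and the box the stop with over 6 N; box still, on the rail, within 12 mm of its middle line (all of step 2 and z of pin_tip in the frame of stop_hole below -0.024 m and horizontal distance between pin_tip and rail_hole below 0.005 m and angle between pin_tip's own z axis and vertical below 0.2 rad and contact force between pad and box below 70 N and linear speed of box below 0.01 m/s and z of box_center in the frame of clamp below 0.05 m and x of box_center in the frame of clamp between -0.012 and 0.012 m); the arm keeps its last pose, push and grip.
It fails at once if the box is crushed (pad pressed on it with more than 70 N) (contact force between pad and box above 70 N).
It fails at once if the pad or its bar is pushed directly by the arm or fingers (contact force between any of the fingers, the arm and pad above 2 N).
It fails at once if another thing on the bench is moved by more than 3 cm (distance of any of tube_a, tube_b, spec_a, spec_b, cement, brush from where it was at the start of the episode above 0.03 m).
It also fails if it takes over 67 s, if anything falls off the work surface, if the arm or the gripper's body presses on something with over 40 N, if the wrist force passes 120 N, or if a joint passes its speed limit or range.

## Working session

There is one attempt and no reset: what is moved stays moved. The work goes in short steps, Python scripts to look and compute and a tool call to move; the robot and the scene stay as the last step left them, time stands still between calls to the robot, and variables do not carry over. Pictures are saved under pics/ and viewed, and the job is handed in when it is done.

Besides the shell and the picture viewer there is one more tool, called after "Call:" as name(argument=value, ...) on one line, values as JSON. drive_tool: Moves the arm, as the interface text tells. Its arguments: {"type":"object","properties":{"series":{"type":"array","items":{"type":"object","properties":{"x":{"type":"number"},"y":{"type":"number"},"z":{"type":"number"},"ax":{"type":"number"},"ay":{"type":"number"},"az":{"type":"number"}}}},"hand":{"type":"number"}},"required":["series"]}

```bash
mkdir -p pics; ls; python3 - <<'E'
from plant import sensors, cams, workorder, manip
import cv2, numpy as np
print(sensors.state()); print(manip.pinch_z, dir(manip))
for n in ("scene","top","wrist"):
    f=cams.grab_frame(n); cv2.imwrite(f"pics/{n}0.png",f["img"]); np.savez(f"pics/{n}0.npz",**f)
    print(n,f["camera_matrix"].tolist(),f["k1"],np.round(f["cam_to_world"],4).tolist())
E
```

```text
pics
{'time': 0.0, 'joint_pos': array([ 1.14399763e+00,  5.33618631e-02,  1.61433622e+00, -2.81783382e-05,
        1.47599399e+00, -1.19005764e-01]), 'joint_vel': array([ 1.18067589e-03,  1.53497215e-03,  1.45792840e-03,  1.19637893e-03,
       -9.53025367e-04,  4.16303340e-06]), 'joint_efforts': array([ 6.87654992e-04, -3.93674076e+01, -3.70175421e+01, -7.49842172e-06,
        7.14581736e-03, -1.74710704e-05]), 'tool_pos': array([0.18909103, 0.59503725, 0.2300347 ]), 'tool_rot': array([ 0.69855895,  0.10767372,  0.69893996, -0.10910865]), 'contact_force': array([ 0.15940511, -0.19368573,  0.51074204]), 'ft_torque': array([ 0.03226921, -0.03848188,  0.02909688]), 'gripper_width': 1.0035716499884375}
-0.0187 ['IKError', '__class__', '__delattr__', '__dict__', '__dir__', '__doc__', '__eq__', '__format__', '__ge__', '__getattribute__', '__getstate__', '__gt__', '__hash__', '__init__', '__init_subclass__', '__le__', '__lt__', '__module__', '__ne__', '__new__', '__reduce__', '__reduce_ex__', '__repr__', '__setattr__', '__sizeof__', '__str__', '__subclasshook__', '__weakref__', 'pinch_z']
scene [[439.0579321048477, 0.0, 271.47851474131807], [0.0, 439.0579321048477, 213.2118714196791], [0.0, 0.0, 1.0]] -0.04595732575371448 [[-0.549, 0.6724, -0.4964, 1.1157], [0.8357, 0.4504, -0.3142, 0.3138], [0.0123, -0.5874, -0.8092, 0.9653], [0.0, 0.0, 0.0, 1.0]]
top [[533.7009683093717, 0.0, 277.4174005017241], [0.0, 533.7009683093717, 204.19247332741958], [0.0, 0.0, 1.0]] -0.08422640375165809 [[0.0028, -0.9945, 0.1051, 0.413], [-0.9999, -0.0016, 0.0112, -0.0386], [-0.011, -0.1051, -0.9944, 1.3256], [0.0, 0.0, 0.0, 1.0]]
wrist [[331.252738528602, 0.0, 282.3200589400804], [0.0, 331.252738528602, 213.43550275115578], [0.0, 0.0, 1.0]] -0.030816510270727814 [[0.3027, 0.9046, 0.3, 0.1112], [0.9531, -0.2868, -0.0968, 0.6202], [-0.0015, 0.3152, -0.949, 0.3727], [0.0, 0.0, 0.0, 1.0]]
```

View pics/scene0.png

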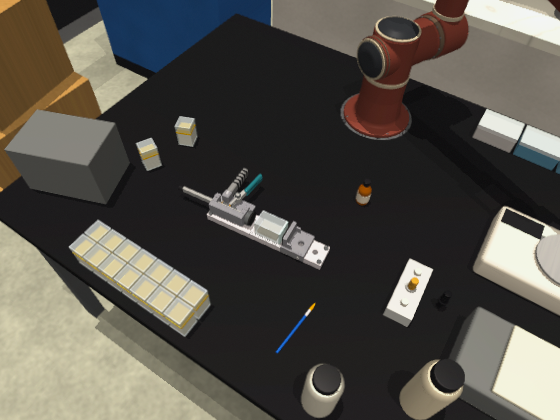

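View pics/top0.png

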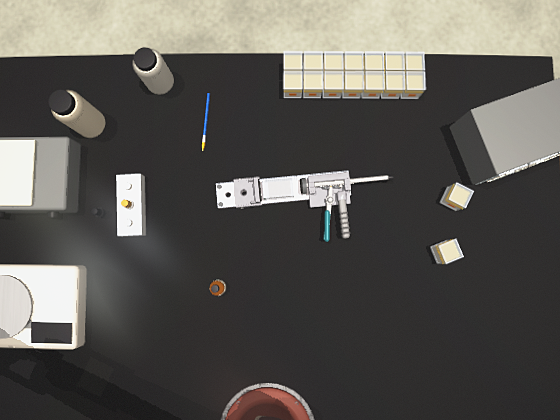

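View pics/wrist0.png

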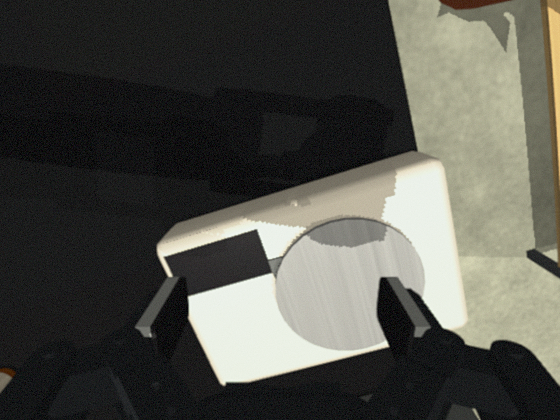

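```bash
cat > h.py <<'E'
from plant import sensors, cams, workorder, manip
import cv2, numpy as np
from scipy.spatial.transform import Rotation as R
def grab(n,tag=None):
    f=cams.grab_frame(n)
    if tag: cv2.imwrite(f"pics/{n}_{tag}.png",f["img"]); np.savez(f"pics/{n}_{tag}.npz",**f)
    return f
def load(t): 
    d=np.load(f"pics/{t}.npz"); return {k:d[k] for k in d.files}
def ray(f,u,v):
    K=f["camera_matrix"];k=float(f["k1"])
    p=cv2.undistortPoints(np.array([[[u,v]]],float),K,np.array([k,0,0,0,0]))[0,0]
    T=f["cam_to_world"]; return T[:3,3],T[:3,:3]@np.array([p[0],p[1],1.0])
def onz(f,u,v,z):
    o,d=ray(f,u,v); return o+d*(z-o[2])/d[2]
def proj(f,P):
    T=np.linalg.inv(f["cam_to_world"]);P=np.atleast_2d(np.array(P,float))
    rv=cv2.Rodrigues(T[:3,:3])[0]
    return cv2.projectPoints(P,rv,T[:3,3],f["camera_matrix"],np.array([float(f["k1"]),0,0,0,0]))[0][:,0]
def tri(obs):
    A=np.zeros((3,3));b=np.zeros(3)
    for f,u,v in obs:
        o,d=ray(f,u,v);d=d/np.linalg.norm(d);M=np.eye(3)-np.outer(d,d);A+=M;b+=M@o
    return np.linalg.solve(A,b)
def crop(f,u0,v0,u1,v1,s,name):
    cv2.imwrite(f"pics/{name}.png",cv2.resize(f["img"][v0:v1,u0:u1],None,fx=s,fy=s,interpolation=cv2.INTER_CUBIC))
def st():
    s=sensors.state();Rm=R.from_quat(np.roll(s["tool_rot"],-1)).as_matrix();return s,Rm
E
python3 - <<'E'
from h import *
t=load("top0");s=load("scene0")
crop(t,90,160,190,250,7,"c_rack");crop(t,200,150,400,260,4,"c_clamp");crop(s,180,160,340,280,5,"s_clamp");crop(s,370,250,470,330,7,"s_rack")
E
```

```text
(no output)
```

View pics/c_rack.png

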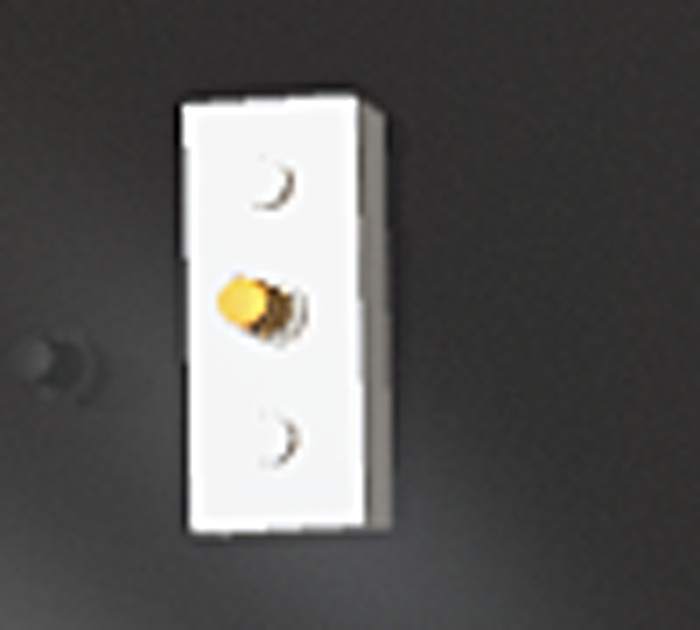

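View pics/c_clamp.png

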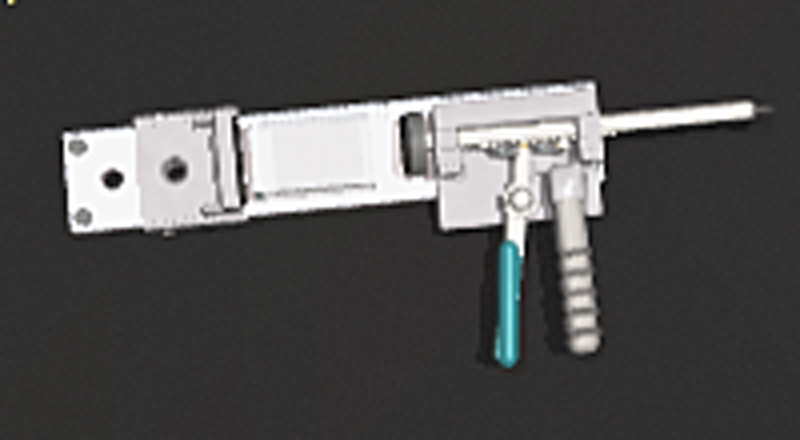

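View pics/s_clamp.png

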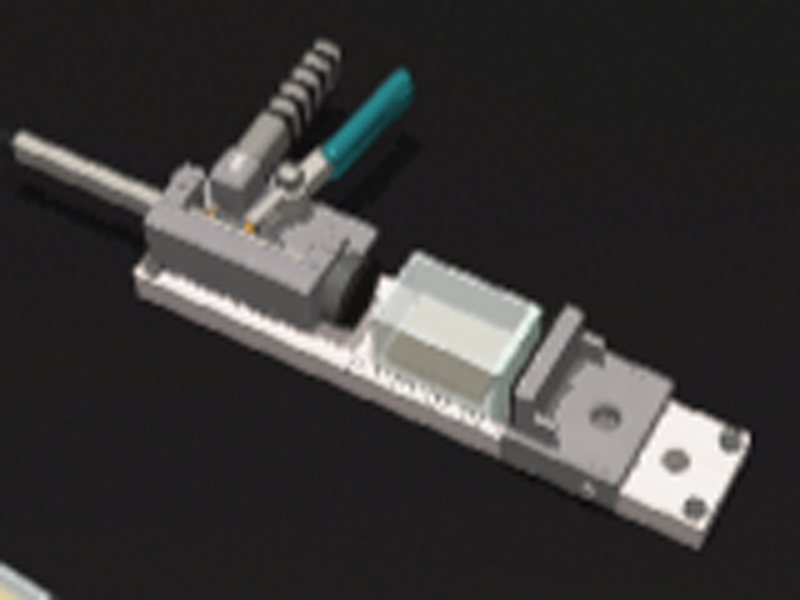

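View pics/s_rack.png

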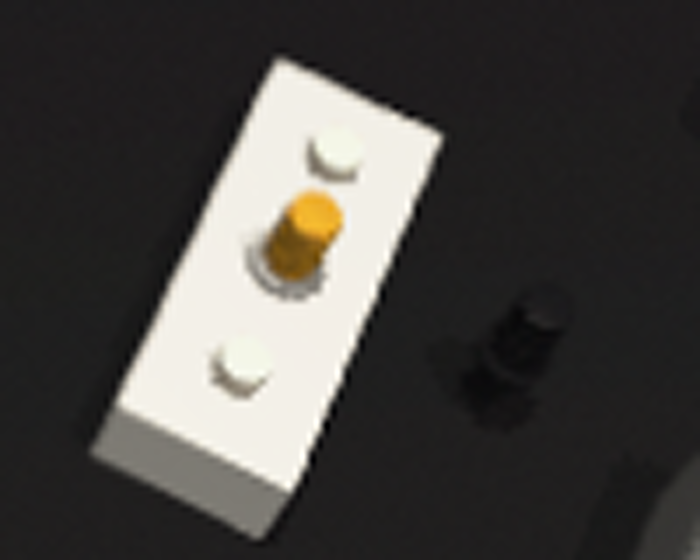

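```bash
python3 - <<'E'
from h import *
t=load("top0");s=load("scene0")
np.set_printoptions(precision=4,suppress=True)
def c4(u,v):return (200+u/4,150+v/4)
def s5(u,v):return (180+u/5,160+v/5)
print("pin top",onz(t,90+243/7,160+301/7,.079),onz(s,370+316/7,250+213/7,.079))
rk=[onz(t,90+u/7,160+v/7,.04) for u,v in [(183,103),(357,97),(364,525),(190,531)]];print("rack",rk,np.mean(rk,0))
print("stop hole",onz(t,*c4(175,170),.032),onz(s,*s5(605,415),.032))
print("rail far hole",onz(t,*c4(112,179),.02),onz(s,*s5(676,460),.02))
rl=[onz(t,*c4(*p),.02) for p in [(64,132),(72,234),(605,208),(597,85)]];print("rail corners",rl)
rs=[onz(s,*s5(*p),.02) for p in [(748,435),(700,532)]];print("rail corners s",rs)
print("trig tip",onz(t,*c4(508,365),.054),onz(s,*s5(405,75),.054))
print("trig inner",onz(t,*c4(511,243),.054),onz(s,*s5(330,160),.054))
print("handle tip",onz(t,*c4(586,350),.054),onz(s,*s5(328,43),.054))
print("handle base",onz(t,*c4(570,195),.056))
E
```

```text
pin top [0.547  0.3379 0.079 ] [0.5481 0.3438 0.079 ]
rack [array([0.6213, 0.3736, 0.04  ]), array([0.6233, 0.3115, 0.04  ]), array([0.4731, 0.3045, 0.04  ]), array([0.4707, 0.3659, 0.04  ])] [0.5471 0.3389 0.04  ]
stop hole [0.5783 0.0584 0.032 ] [0.5791 0.0636 0.032 ]
rail far hole [0.5742 0.0982 0.02  ] [0.5752 0.1037 0.02  ]
rail corners [array([0.6035, 0.1284, 0.02  ]), array([0.5401, 0.1225, 0.02  ]), array([ 0.5567, -0.2056,  0.02  ]), array([ 0.6333, -0.2016,  0.02  ])]
rail corners s [array([0.5422, 0.1267, 0.02  ]), array([0.6043, 0.1341, 0.02  ])]
trig tip [ 0.459  -0.1425  0.054 ] [ 0.4646 -0.1349  0.054 ]
trig inner [ 0.5318 -0.1447  0.054 ] [ 0.5361 -0.1345  0.054 ]
handle tip [ 0.4679 -0.189   0.054 ] [ 0.469  -0.1834  0.054 ]
handle base [ 0.5606 -0.1801  0.056 ]
```

```bash
cat >> h.py <<'E'
def go(target,yaw=None,down=True):
    """units needed: target TCP world; yaw = angle (deg) of jaw axis (tool y) in world xy, mod 180"""
    s,Rm=st();p=s["tool_pos"]
    d=Rm.T@(np.array(target)-p)/.025
    if yaw is not None:
        best=None
        for k in (0,180):
            a=np.deg2rad(yaw+k);x=np.array([0,0,-1.]);y=np.array([np.cos(a),np.sin(a),0]);G=np.stack([x,y,np.cross(x,y)],1)
            rv=np.rad2deg(R.from_matrix(Rm.T@G).as_rotvec())/5
            if best is None or np.linalg.norm(rv)<np.linalg.norm(best): best=rv
    else: best=np.zeros(3)
    print("t",round(s["time"],2),"pos",np.round(p,4),"shift",np.round(d,2),"turn",np.round(best,2),"F",np.round(s["contact_force"],1),"w",round(s["gripper_width"],3),"j6",round(s["joint_pos"][5],2))
E
python3 - <<'E'
from h import *
s,Rm=st();print(Rm.round(3))
go([.547,.335,.20],93)
E
```

```text
[[-0.001  0.303  0.953]
 [-0.001  0.953 -0.303]
 [-1.    -0.002 -0.   ]]
t 0.15 pos [0.1891 0.5952 0.2303] shift [ 1.22 -5.58 16.8 ] turn [-4.13 -0.01  0.02] F [0.3 0.3 0.5] w 0.999 j6 -0.12
```

Call:
drive_tool(series=[{"x": 0, "y": -2.8, "z": 8.4, "ax": -4.1}, {"x": 0, "y": -2.8, "z": 8.4, "ax": -4.1}, {"x": 0, "y": -2.8, "z": 8.4, "ax": -4.1}, {"x": 0, "y": -2.8, "z": 8.4, "ax": -4.1}, {"x": 0, "y": -2.8, "z": 8.4, "ax": -4.1}])

```text
schema error: expected keys x, y, z, ax, ay, az
```

```bash
python3 - <<'E'
from h import *
go([.547,.335,.20],93)
E
```

```text
t 0.15 pos [0.1891 0.5952 0.2303] shift [ 1.22 -5.58 16.8 ] turn [-4.13 -0.01  0.02] F [0.3 0.3 0.5] w 0.999 j6 -0.12
```

All six keys are needed in every row.

Call:
drive_tool(series=[{"x": 0, "y": -2.8, "z": 8.4, "ax": -4.1, "ay": 0, "az": 0}, {"x": 0, "y": -2.8, "z": 8.4, "ax": -4.1, "ay": 0, "az": 0}, {"x": 0, "y": -2.8, "z": 8.4, "ax": -4.1, "ay": 0, "az": 0}, {"x": 0, "y": -2.8, "z": 8.4, "ax": -4.1, "ay": 0, "az": 0}, {"x": 0, "y": -2.8, "z": 8.4, "ax": -4.1, "ay": 0, "az": 0}])

```text
time: 0.57
tool_pos: [0.3542, 0.4749, 0.231]
tool_rot: [0.707, -0.018, 0.707, 0.018]
contact_force: [0.6, 0.2, -0.5]
gripper_width: 0.999
```

```bash
python3 - <<'E'
from h import *
go([.547,.335,.20],93)
E
```

```text
t 0.57 pos [0.3542 0.4749 0.231 ] shift [ 1.24 -5.98  7.41] turn [-0.01 -0.    0.  ] F [ 0.6  0.2 -0.5] w 0.999 j6 -0.82
```

Call:
drive_tool(series=[{"x": 0.6, "y": -5.6, "z": 6.9, "ax": 0, "ay": 0, "az": 0}, {"x": 0.6, "y": -5.6, "z": 6.9, "ax": 0, "ay": 0, "az": 0}, {"x": 1.2, "y": -5.6, "z": 6.9, "ax": 0, "ay": 0, "az": 0}, {"x": 1.2, "y": -5.6, "z": 6.9, "ax": 0, "ay": 0, "az": 0}, {"x": 1.2, "y": -5.6, "z": 6.9, "ax": 0, "ay": 0, "az": 0}])

```text
time: 0.98
tool_pos: [0.521, 0.3528, 0.2036]
tool_rot: [0.707, -0.018, 0.707, 0.018]
contact_force: [0.3, 1.6, 0.5]
gripper_width: 0.997
```

```bash
python3 - <<'E'
from h import *
f=grab("wrist","1")
f=grab("wrist","1")
go([.547,.335,.20],93)
E
```

```text
t 1.08 pos [0.5229 0.3501 0.2019] shift [ 0.07 -0.64  0.94] turn [-0.1  -0.02  0.03] F [-0.4  0.5  0.5] w 1.004 j6 -1.14
```

View pics/wrist_1.png

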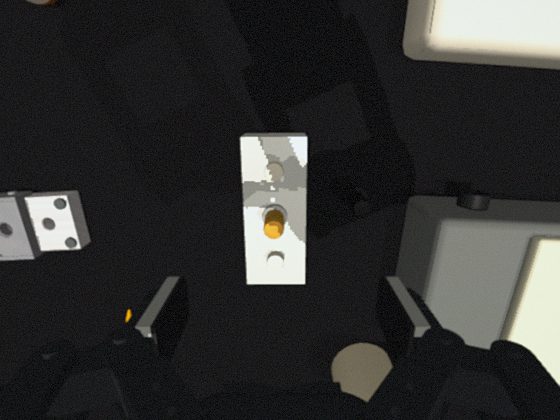

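```bash
python3 - <<'E'
from h import *
f=load("wrist_1");crop(f,235,125,315,290,4,"w1c")
crop(f,0,180,100,270,6,"w1s")
print(f["cam_to_world"].round(4))
E
```

```text
[[-0.0444  0.9474  0.3169  0.4437]
 [ 0.999   0.0434  0.0101  0.345 ]
 [-0.0042  0.317  -0.9484  0.344 ]
 [ 0.      0.      0.      1.    ]]
```

View pics/w1c.png

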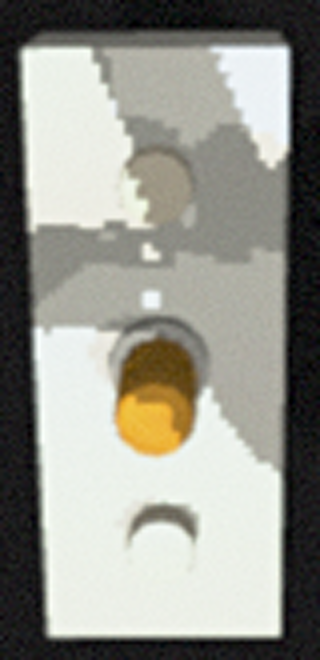

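View pics/w1s.png

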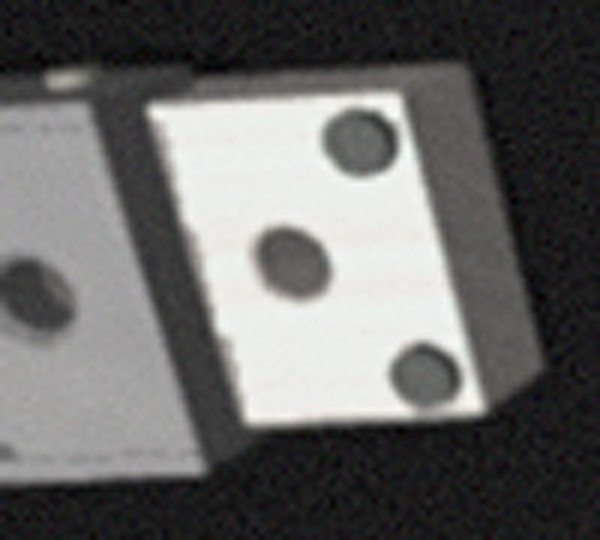

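```bash
python3 - <<'E'
from h import *
np.set_printoptions(precision=4,suppress=True)
f=load("wrist_1");t=load("top0");s=load("scene0")
w=lambda u,v:(235+u/4,125+v/4)
print("pin w",onz(f,*w(153,420),.079))
c=[(20,47),(290,47),(282,637),(48,637)]
q=np.array([onz(f,*w(*p),.04) for p in c]);print(q,q.mean(0))
print("tri", tri([(f,*w(153,420)),(t,90+243/7,160+301/7)]),tri([(f,*w(153,420)),(t,90+243/7,160+301/7),(s,370+316/7,250+213/7)]))
w2=lambda u,v:(u/6,180+v/6)
print("stop hole",onz(f,*w2(36,294),.032),"rail far",onz(f,*w2(292,262),.02))
go([.547,.335,.20],93)
E
```

```text
pin w [0.5476 0.3407 0.079 ]
[[0.4743 0.3069 0.04  ]
 [0.4716 0.3676 0.04  ]
 [0.622  0.3758 0.04  ]
 [0.6249 0.3148 0.04  ]] [0.5482 0.3413 0.04  ]
tri [0.5483 0.3399 0.0751] [0.5476 0.3411 0.0769]
stop hole [0.5781 0.0629 0.032 ] rail far [0.5748 0.1009 0.02  ]
t 1.08 pos [0.5229 0.3501 0.2019] shift [ 0.07 -0.64  0.94] turn [-0.1  -0.02  0.03] F [-0.4  0.5  0.5] w 1.004 j6 -1.14
```

Call:
drive_tool(series=[{"x": 1.5, "y": -0.44, "z": 0.97, "ax": -0.1, "ay": 0, "az": 0}, {"x": 2.5, "y": -0.44, "z": 0.97, "ax": -0.1, "ay": 0, "az": 0}, {"x": 3, "y": -0.44, "z": 0.97, "ax": -0.1, "ay": 0, "az": 0}, {"x": 3, "y": -0.44, "z": 0.97, "ax": -0.1, "ay": 0, "az": 0}])

```text
time: 1.42
tool_pos: [0.5413, 0.3436, 0.124]
tool_rot: [0.704, -0.022, 0.71, 0.02]
contact_force: [-0.4, 0.5, -0.6]
gripper_width: 1.001
```

```bash
python3 - <<'E'
from h import *
f=grab("wrist","2")
go([.5477,.3405,.050],93)
E
```

```text
t 1.47 pos [0.5425 0.3445 0.1269] shift [ 3.07 -0.17  0.21] turn [ 0.08 -0.05  0.02] F [ 0.6  0.3 -0.1] w 1.0 j6 -1.18
```

View pics/wrist_2.png

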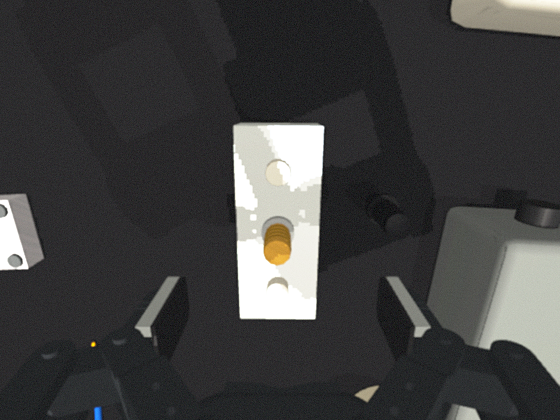

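```bash
python3 - <<'E'
from h import *
f=load("wrist_2")
print(onz(f,278,255.5,.079))
for i in range(3):
    grab("wrist");go([.5477,.3405,.050],93)
E
```

```text
[0.5491552  0.34160312 0.079     ]
t 1.52 pos [0.5437 0.3452 0.1292] shift [ 3.17 -0.2   0.15] turn [ 0.08 -0.01  0.  ] F [-0.4  0.1  0.9] w 1.001 j6 -1.18
t 1.57 pos [0.5446 0.3457 0.1308] shift [ 3.23 -0.22  0.11] turn [ 0.09  0.02 -0.01] F [-0.8 -0.1  0.9] w 1.001 j6 -1.18
t 1.62 pos [0.5451 0.3459 0.1316] shift [ 3.26 -0.22  0.08] turn [ 0.09  0.04 -0.02] F [-0.   0.2  0.2] w 1.0 j6 -1.18
```

Call:
drive_tool(series=[{"x": 0, "y": -0.2, "z": 0.15, "ax": 0, "ay": 0, "az": 0}, {"x": 1, "y": -0.2, "z": 0.15, "ax": 0, "ay": 0, "az": 0}, {"x": 1.7, "y": -0.2, "z": 0.15, "ax": 0, "ay": 0, "az": 0}, {"x": 2, "y": -0.2, "z": 0.15, "ax": 0, "ay": 0, "az": 0}, {"x": 2, "y": -0.2, "z": 0.15, "ax": 0, "ay": 0, "az": 0}])

```text
time: 2.03
tool_pos: [0.5476, 0.3393, 0.0777]
tool_rot: [0.706, -0.021, 0.708, 0.02]
contact_force: [-0.0, -0.8, -0.5]
gripper_width: 0.998
```

```bash
python3 - <<'E'
from h import *
f=grab("wrist","3")
go([.5485,.3410,.050],93)
grab("wrist");grab("wrist")
go([.5485,.3410,.050],93)
E
```

```text
t 2.08 pos [0.5484 0.3397 0.0792] shift [1.17 0.05 0.01] turn [ 0.07 -0.01  0.  ] F [-0.9 -0.2  0.6] w 0.997 j6 -1.19
t 2.18 pos [0.5496 0.3403 0.0809] shift [ 1.24  0.03 -0.04] turn [ 0.07  0.03 -0.01] F [0.1 0.2 0.3] w 1.004 j6 -1.19
```

View pics/wrist_3.png

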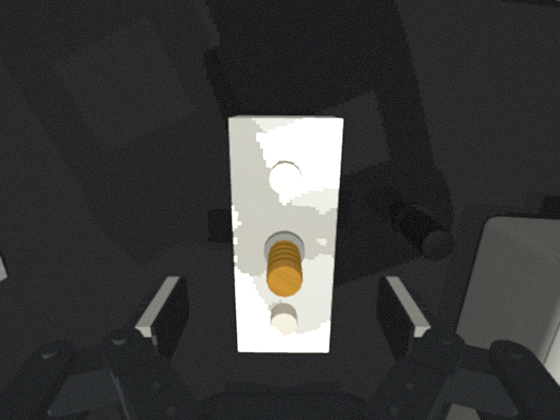

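Call:
drive_tool(series=[{"x": 0.7, "y": 0, "z": 0, "ax": 0, "ay": 0, "az": 0}, {"x": 1.2, "y": 0, "z": 0, "ax": 0, "ay": 0, "az": 0}, {"x": 1.2, "y": 0, "z": 0, "ax": 0, "ay": 0, "az": 0}, {"x": 1.2, "y": 0, "z": 0, "ax": 0, "ay": 0, "az": 0}])

```text
time: 2.52
tool_pos: [0.548, 0.3396, 0.0485]
tool_rot: [0.706, -0.021, 0.707, 0.021]
contact_force: [-0.1, 0.4, -0.7]
gripper_width: 0.996
```

```bash
python3 - <<'E'
from h import *
f=grab("wrist","4")
go([.5490,.3410,.050],93)
E
```

```text
t 2.57 pos [0.5486 0.3399 0.0493] shift [-0.03  0.04  0.02] turn [ 0.07 -0.    0.  ] F [-0.9 -0.1 -0.3] w 1.003 j6 -1.19
```

View pics/wrist_4.png

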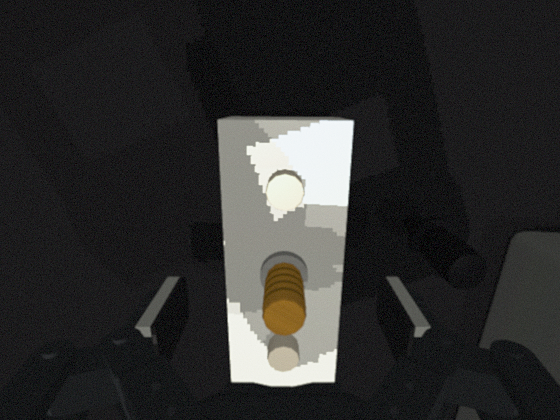

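Call:
drive_tool(series=[{"x": 0, "y": 0, "z": 0, "ax": 0, "ay": 0, "az": 0}, {"x": 0, "y": 0, "z": 0, "ax": 0, "ay": 0, "az": 0}, {"x": 0, "y": 0, "z": 0, "ax": 0, "ay": 0, "az": 0}, {"x": 0, "y": 0, "z": 0, "ax": 0, "ay": 0, "az": 0}, {"x": 0, "y": 0, "z": 0, "ax": 0, "ay": 0, "az": 0}], hand=0)

```text
time: 2.98
tool_pos: [0.5487, 0.3399, 0.0494]
tool_rot: [0.707, -0.021, 0.707, 0.021]
contact_force: [-0.7, -0.5, 0.3]
gripper_width: 0.295
```

Call:
drive_tool(series=[{"x": 0, "y": 0, "z": 0, "ax": 0, "ay": 0, "az": 0}, {"x": 0, "y": 0, "z": 0, "ax": 0, "ay": 0, "az": 0}, {"x": 0, "y": 0, "z": 0, "ax": 0, "ay": 0, "az": 0}, {"x": 0, "y": 0, "z": 0, "ax": 0, "ay": 0, "az": 0}])

```text
time: 3.32
tool_pos: [0.5489, 0.34, 0.0495]
tool_rot: [0.707, -0.021, 0.707, 0.021]
contact_force: [-0.8, 0.5, 2.3]
gripper_width: 0.191
```

```bash
python3 - <<'E'
from h import *
f=grab("wrist","5")
go([.5490,.3410,.050],93)
E
```

```text
t 3.37 pos [0.5488 0.3399 0.0495] shift [-0.02  0.04  0.01] turn [ 0.07  0.01 -0.  ] F [0.  0.7 2.1] w 0.192 j6 -1.19
```

View pics/wrist_5.png

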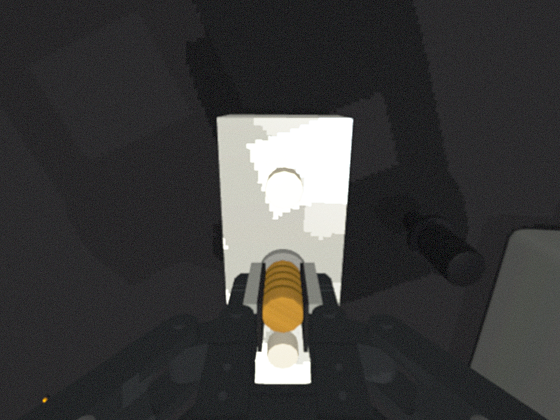

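Call:
drive_tool(series=[{"x": -0.8, "y": 0, "z": 0, "ax": 0, "ay": 0, "az": 0}, {"x": -2, "y": 0, "z": 0, "ax": 0, "ay": 0, "az": 0}, {"x": -3.4, "y": 0, "z": 0, "ax": 0, "ay": 0, "az": 0}, {"x": -4.6, "y": 0, "z": 0, "ax": 1.4, "ay": 0, "az": 0}, {"x": -4.8, "y": 0, "z": 0, "ax": 2.8, "ay": 0, "az": 0}])

```text
time: 3.78
tool_pos: [0.5514, 0.3412, 0.1761]
tool_rot: [0.707, 0.069, 0.701, -0.066]
contact_force: [0.9, 0.3, 0.4]
gripper_width: 0.185
```

```bash
python3 - <<'E'
from h import *
f=grab("wrist","6")
go([.578,.061,.17],4)
E
```

```text
t 3.83 pos [0.551  0.341  0.1748] shift [  0.16 -10.78   3.23] turn [14.96  0.03 -0.1 ] F [ 1.1  0.3 -0.5] w 0.195 j6 -0.94
```

View pics/wrist_6.png

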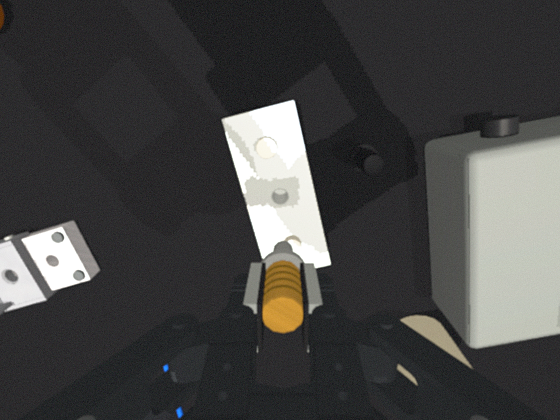

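Call:
drive_tool(series=[{"x": 0, "y": -1.5, "z": 0.4, "ax": 1.4, "ay": 0, "az": 0}, {"x": 0, "y": -3, "z": 0.9, "ax": 2.8, "ay": 0, "az": 0}, {"x": 0, "y": -4.5, "z": 1.3, "ax": 4.2, "ay": 0, "az": 0}, {"x": 0, "y": -6, "z": 1.8, "ax": 5.6, "ay": 0, "az": 0}, {"x": 0, "y": -7.5, "z": 2.2, "ax": 7, "ay": 0, "az": 0}])

```text
time: 4.25
tool_pos: [0.567, 0.1436, 0.1671]
tool_rot: [0.651, 0.275, 0.652, -0.276]
contact_force: [0.4, -0.4, -0.4]
gripper_width: 0.192
```

```bash
python3 - <<'E'
from h import *
f=grab("wrist","7");grab("wrist")
go([.578,.061,.17],4)
E
```

```text
t 4.35 pos [0.5674 0.1405 0.1671] shift [-0.11 -1.91  2.58] turn [8.01 0.01 0.04] F [ 0.2  0.9 -1.2] w 0.194 j6 -0.65
```

Call:
drive_tool(series=[{"x": 0, "y": -0.6, "z": 0.8, "ax": 1.4, "ay": 0, "az": 0}, {"x": 0, "y": -1.2, "z": 1.6, "ax": 2.8, "ay": 0, "az": 0}, {"x": 0, "y": -1.6, "z": 2.2, "ax": 4.2, "ay": 0, "az": 0}, {"x": 0, "y": -1.9, "z": 2.6, "ax": 5.6, "ay": 0, "az": 0}, {"x": 0, "y": -1.9, "z": 2.6, "ax": 7, "ay": 0, "az": 0}])

```text
time: 4.77
tool_pos: [0.5789, 0.0641, 0.1673]
tool_rot: [0.537, 0.458, 0.539, -0.46]
contact_force: [-0.6, -0.4, -0.8]
gripper_width: 0.189
```

```bash
python3 - <<'E'
from h import *
grab("wrist");grab("wrist");f=grab("wrist","8");grab("top","8");grab("scene","8")
go([.578,.061,.17],4)
E
```

```text
t 5.02 pos [0.579  0.0664 0.1682] shift [-0.07 -0.08  0.21] turn [ 1.13 -0.    0.02] F [-0.1  0.2 -1. ] w 0.189 j6 -0.18
```

View pics/wrist_8.png

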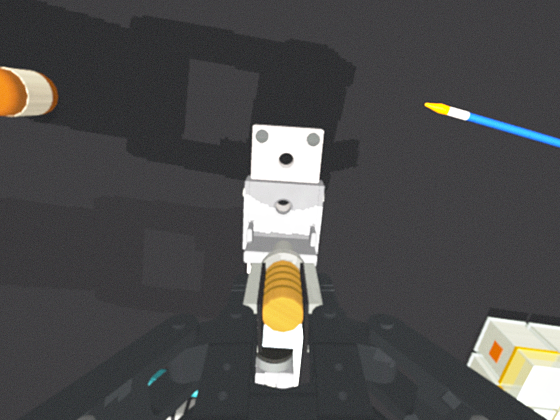

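```bash
python3 - <<'E'
from h import *
f=load("wrist_8");crop(f,230,110,340,340,3,"w8c")
g=load("scene_8");crop(g,250,160,350,280,5,"s8c")
E
```

```text
(no output)
```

View pics/w8c.png

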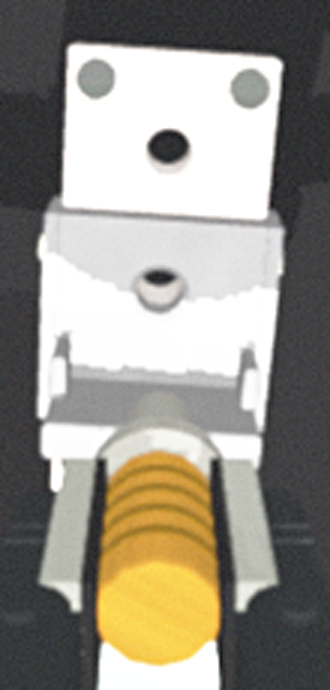

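View pics/s8c.png

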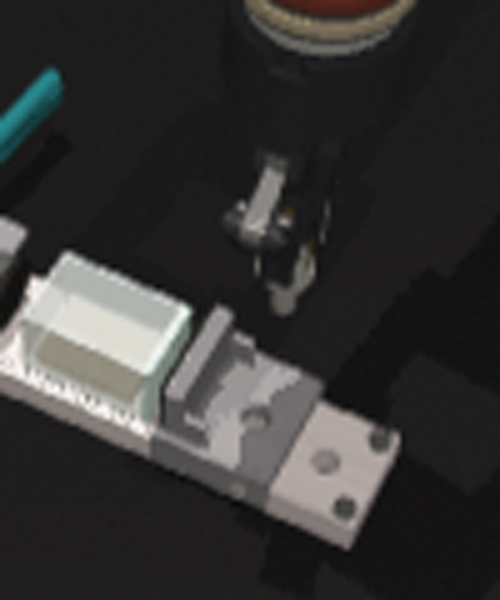

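```bash
python3 - <<'E'
from h import *
np.set_printoptions(precision=4,suppress=True)
f=load("wrist_8")
w=lambda u,v:(230+u/3,110+v/3)
print("stop hole",onz(f,*w(160,289),.032),"rail far",onz(f,*w(169,150),.02))
# rail edges from far end
print([onz(f,*w(*p),.02) for p in [(68,45),(282,58),(61,207),(270,219)]])
s,_=st(); z=s["tool_pos"][2]+.0295
print("knob top",onz(f,*w(159,613),z), s["tool_pos"])
# foot corners z=.032 
print([onz(f,*w(*p),.032) for p in [(47,210),(284,222)]])
E
```

```text
stop hole [0.5793 0.0616 0.032 ] rail far [0.5755 0.1003 0.02  ]
[array([0.5422, 0.125 , 0.02  ]), array([0.6027, 0.1315, 0.02  ]), array([0.5466, 0.0783, 0.02  ]), array([0.6087, 0.085 , 0.02  ])]
knob top [0.5783 0.0675 0.1977] [0.579  0.0664 0.1682]
[array([0.5436, 0.0796, 0.032 ]), array([0.611 , 0.0873, 0.032 ])]
```

Call:
drive_tool(series=[{"x": 0.8, "y": 0, "z": 0.2, "ax": 0.8, "ay": 0, "az": 0}, {"x": 2, "y": 0, "z": 0.2, "ax": 0.8, "ay": 0, "az": 0}, {"x": 3, "y": 0, "z": 0.2, "ax": 0.8, "ay": 0, "az": 0}, {"x": 3.4, "y": 0, "z": 0.2, "ax": 0.8, "ay": 0, "az": 0}, {"x": 3.4, "y": 0, "z": 0.2, "ax": 0.8, "ay": 0, "az": 0}])

```text
time: 5.43
tool_pos: [0.5775, 0.0614, 0.0803]
tool_rot: [0.522, 0.474, 0.525, -0.477]
contact_force: [-0.5, 0.4, -0.7]
gripper_width: 0.187
```

```bash
python3 - <<'E'
from h import *
grab("wrist");grab("wrist");grab("wrist");grab("wrist");f=grab("wrist","9");g=grab("scene","9");t=grab("top","9")
go([.579,.062,.0795],5.5)
crop(f,200,130,360,340,3,"w9c")
crop(g,260,200,340,270,8,"s9c")
crop(t,200,150,290,230,8,"t9c")
E
```

```text
t 5.78 pos [0.5815 0.0608 0.086 ] shift [ 0.26 -0.1  -0.06] turn [-0.02  0.   -0.04] F [-0.7 -0.8 -0.4] w 0.192 j6 -0.12
```

View pics/w9c.png

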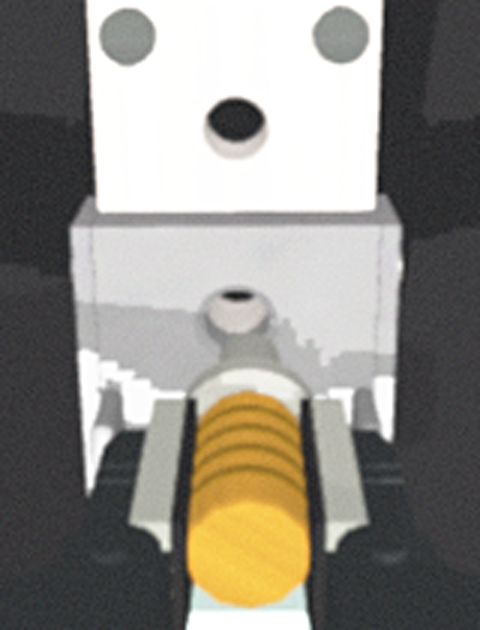

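View pics/s9c.png

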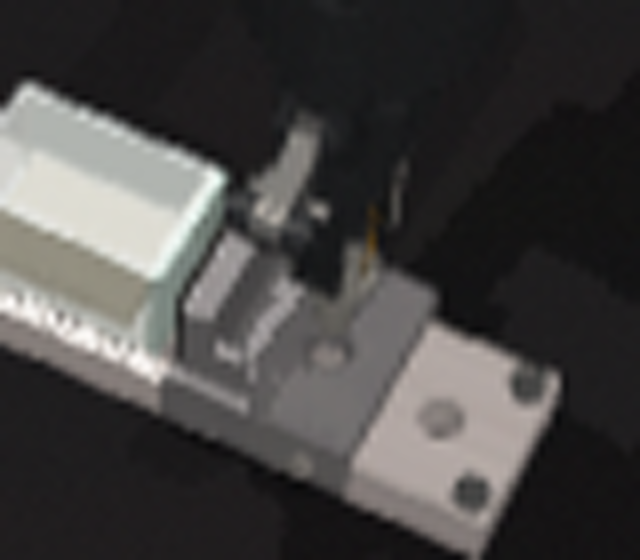

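View pics/t9c.png

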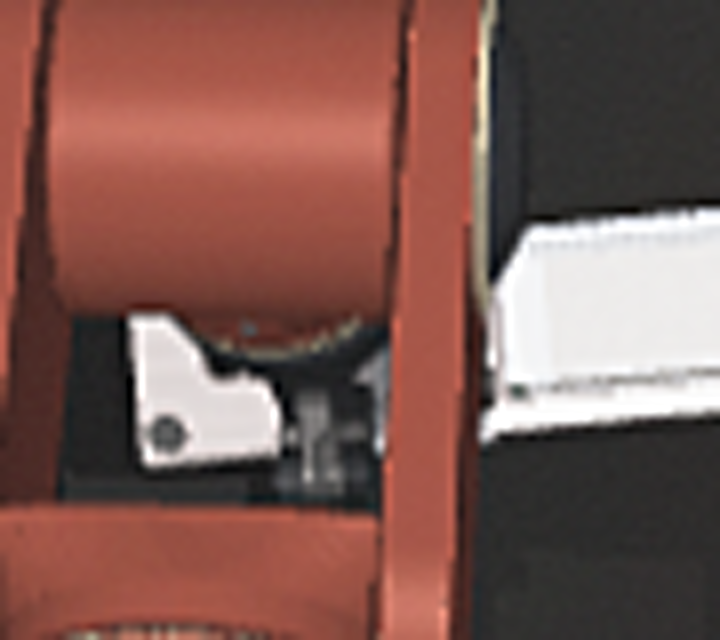

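```bash
python3 - <<'E'
from h import *
np.set_printoptions(precision=4,suppress=True)
f=load("wrist_9")
w=lambda u,v:(200+u/3,130+v/3)
print("stop hole",onz(f,*w(236,313),.032),"rail far",onz(f,*w(236,128),.02))
s,_=st(); p=s["tool_pos"]
print("knob top",onz(f,*w(248,552),p[2]+.0295),p)
print("collar lip", proj(f,[p+[0,0,-.0045]])-[200,130])
for dx in (0,):
  c=p+[0,0,-.0375]; a=np.deg2rad(np.arange(0,360,45))
  print((proj(f,[c+[.006*np.cos(q),.006*np.sin(q),0] for q in a])-[200,130])*3)
g=load("scene_9"); print("scene hole",onz(g,260+329/8,200+354/8,.032), "scene tip px pred",(proj(g,[c])-[260,200])*8)
E
```

```text
stop hole [0.579  0.0627 0.032 ] rail far [0.5754 0.1001 0.02  ]
knob top [0.5813 0.0621 0.1155] [0.5815 0.0608 0.086 ]
collar lip [[ 82.7005 145.3684]]
[[277.5567 356.6604]
 [270.9394 336.3008]
 [250.363  326.2343]
 [228.0456 332.5869]
 [217.3101 351.4839]
 [224.2767 371.6306]
 [244.6205 381.3782]
 [266.5885 375.2386]]
scene hole [0.5821 0.0657 0.032 ] scene tip px pred [[319.9119 317.0654]]
```

Call:
drive_tool(series=[{"x": 0.2, "y": -0.09, "z": -0.05, "ax": 0, "ay": 0, "az": 0}, {"x": 0.45, "y": -0.09, "z": -0.05, "ax": 0, "ay": 0, "az": 0}, {"x": 0.45, "y": -0.09, "z": -0.05, "ax": 0, "ay": 0, "az": 0}, {"x": 0.45, "y": -0.09, "z": -0.05, "ax": 0, "ay": 0, "az": 0}, {"x": 0.45, "y": -0.09, "z": -0.05, "ax": 0, "ay": 0, "az": 0}])

```text
time: 6.2
tool_pos: [0.5778, 0.0618, 0.0725]
tool_rot: [0.523, 0.476, 0.523, -0.476]
contact_force: [0.2, -0.7, -0.4]
gripper_width: 0.19
```

```bash
python3 - <<'E'
from h import *
grab("wrist");f=grab("wrist","10");g=grab("scene","10")
go([.579,.062,.0795],5.5)
crop(f,200,130,360,340,3,"w10c")
crop(g,260,200,340,270,8,"s10c")
E
```

```text
t 6.35 pos [0.5781 0.0618 0.073 ] shift [-0.26  0.04 -0.  ] turn [-0.03  0.   -0.  ] F [-1.  -0.1 -0.6] w 0.19 j6 -0.12
```

View pics/w10c.png

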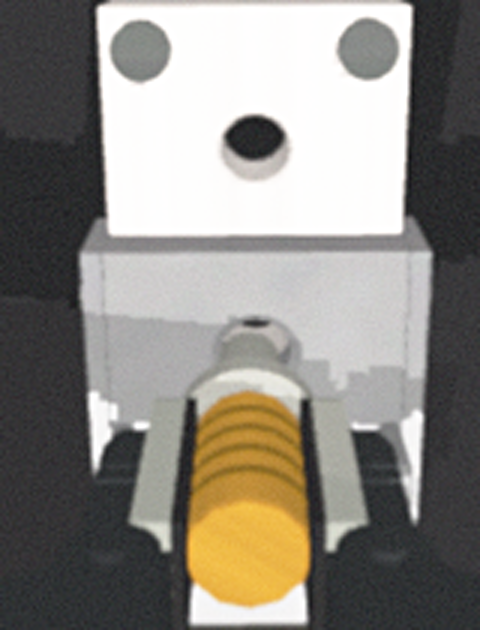

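View pics/s10c.png

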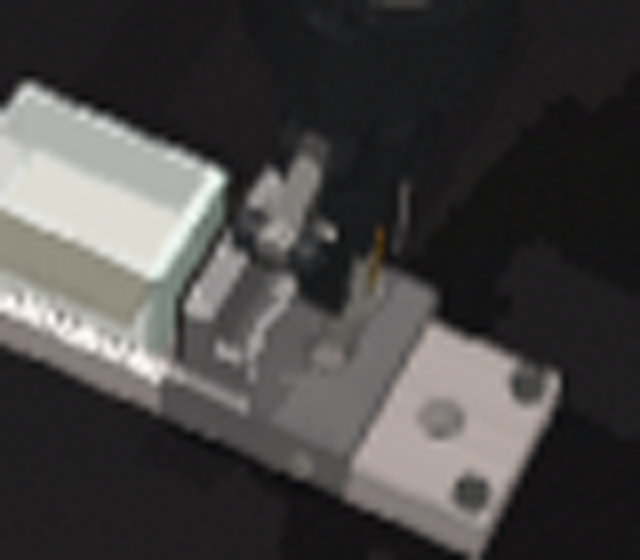

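```bash
python3 - <<'E'
from h import *
np.set_printoptions(precision=2,suppress=True)
f=load("wrist_10");s,Rm=st();p=s["tool_pos"];a=np.deg2rad(np.arange(0,360,45))
def E(c,r): return ((proj(f,[np.array(c)+[r*np.cos(q),r*np.sin(q),0] for q in a])-[200,130])*3).tolist()
print("hole mouth at .579,.0625");[print(np.round(x)) for x in E([.579,.0625,.032],.009)]
print("tip");[print(np.round(x)) for x in E([p[0],p[1],p[2]-.0375],.006)]
print("knob");[print(np.round(x)) for x in E([p[0],p[1],p[2]+.0295],.009)]
print("collar");[print(np.round(x)) for x in E([p[0],p[1],p[2]-.0045],.012)]
E
python3 -c "
import cv2
i=cv2.imread('pics/wrist_10.png');cv2.imwrite('pics/w10d.png',cv2.resize(i[225:275,255:315],None,fx=10,fy=10,interpolation=cv2.INTER_CUBIC))"
```

```text
hole mouth at .579,.0625
[300. 349.]
[290. 318.]
[260. 303.]
[227. 313.]
[211. 341.]
[221. 371.]
[251. 385.]
[284. 376.]
tip
[281. 357.]
[274. 337.]
[254. 327.]
[231. 333.]
[221. 352.]
[228. 372.]
[248. 382.]
[270. 376.]
knob
[319. 568.]
[305. 526.]
[259. 505.]
[209. 518.]
[185. 557.]
[201. 598.]
[246. 618.]
[294. 605.]
collar
[323. 443.]
[308. 396.]
[258. 372.]
[205. 387.]
[179. 431.]
[197. 477.]
[245. 500.]
[297. 486.]
```

View pics/w10d.png

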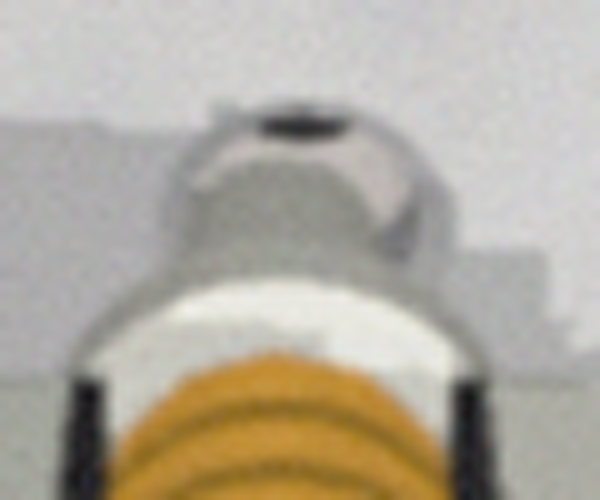

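Call:
drive_tool(series=[{"x": 0, "y": 0.07, "z": 0.08, "ax": 0, "ay": 0, "az": 0}, {"x": 0, "y": 0.07, "z": 0.08, "ax": 0, "ay": 0, "az": 0}, {"x": 0, "y": 0.07, "z": 0.08, "ax": 0, "ay": 0, "az": 0}, {"x": 0, "y": 0.07, "z": 0.08, "ax": 0, "ay": 0, "az": 0}])

```text
time: 6.68
tool_pos: [0.58, 0.0599, 0.0729]
tool_rot: [0.523, 0.476, 0.523, -0.476]
contact_force: [-0.0, 0.4, -0.9]
gripper_width: 0.191
```

```bash
python3 - <<'E'
from h import *
grab("wrist");grab("wrist");f=grab("wrist","11")
go([.579,.062,.0795],5.5)
i=f["img"];cv2.imwrite('pics/w11d.png',cv2.resize(i[225:275,255:315],None,fx=10,fy=10,interpolation=cv2.INTER_CUBIC))
g=grab("scene","11");crop(g,285,225,325,260,16,"s11c")
E
```

```text
t 6.83 pos [0.5799 0.06   0.0728] shift [-0.27 -0.03 -0.08] turn [-0.03 -0.    0.  ] F [ 0.7  0.4 -1.7] w 0.19 j6 -0.12
```

View pics/w11d.png

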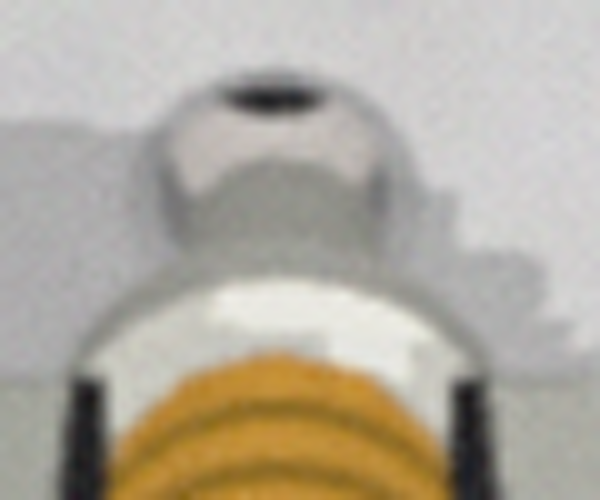

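View pics/s11c.png

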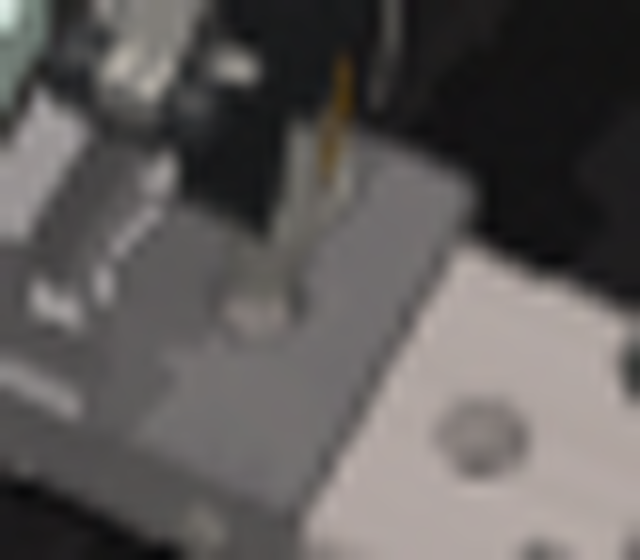

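```bash
python3 - <<'E'
from h import *
np.set_printoptions(precision=1,suppress=True)
g=load("scene_11");p=np.array([.5799,.060,.0728])
q=lambda P:(proj(g,[P])[0]-[285,225])*16
c=np.array([.5795,.0610])
print("hole",q([*c,.032]),"far rail hole",q([.5755,.1003,.02]),"tip",q([*c,.0353]),"collar",q([*c,.068]),"knobtop",q([*c,.1023]))
print("foot corners meas", )
f=load("wrist_11")
k=lambda P:(proj(f,[P])[0]-[255,225])*10
for y in (.058,.060,.062):
  print(y,"hole c",k([.5797,y,.032]),"top",k([.5797-.009*.096,y+.009,.032]),"tiptop r5",k([.5797-.005*.096,y+.005,.0353]),"far",k([.5797-.0959*.0385,y+.0385,.02]))
import cv2
i=f["img"];cv2.imwrite('pics/w11f.png',cv2.resize(i[130:340,200:360],None,fx=3,fy=3,interpolation=cv2.INTER_CUBIC))
E
```

```text
hole [240.7 282.2] far rail hole [463.4 423. ] tip [242.1 270.9] collar [256.1 156.5] knobtop [271.5  30.1]
foot corners meas
0.058 hole c [276.7 237.5] top [276.5  98.9] tiptop r5 [276.6 183. ] far [ 275.8 -432.8]
0.06 hole c [279.8 207.3] top [279.6  67.8] tiptop r5 [279.8 151.9] far [ 278.9 -465.3]
0.062 hole c [283. 177.] top [282.8  36.5] tiptop r5 [283.  120.6] far [ 282.1 -497.9]
```

View pics/w11f.png

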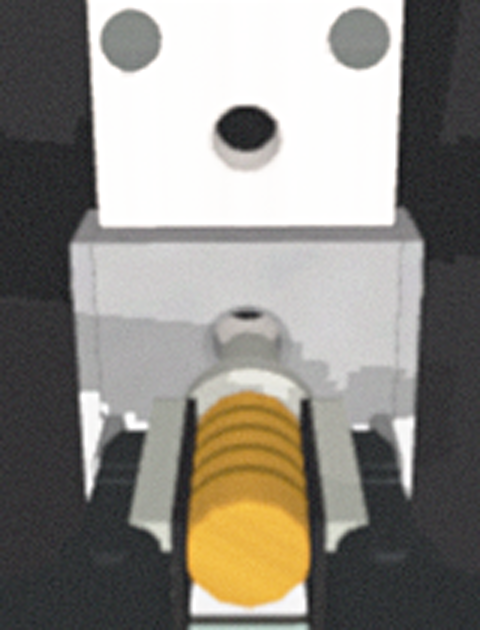

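Call:
drive_tool(series=[{"x": 0.1, "y": -0.02, "z": 0, "ax": 0, "ay": 0, "az": 0}, {"x": 0.2, "y": -0.02, "z": 0, "ax": 0, "ay": 0, "az": 0}, {"x": 0.3, "y": -0.02, "z": 0, "ax": 0, "ay": 0, "az": 0}, {"x": 0.4, "y": -0.02, "z": 0, "ax": 0, "ay": 0, "az": 0}])

```text
time: 7.22
tool_pos: [0.5792, 0.06, 0.0624]
tool_rot: [0.523, 0.476, 0.523, -0.476]
contact_force: [0.3, 0.7, -0.8]
gripper_width: 0.188
```

Call:
drive_tool(series=[{"x": 0.15, "y": 0, "z": 0, "ax": 0, "ay": 0, "az": 0}, {"x": 0.3, "y": 0, "z": 0, "ax": 0, "ay": 0, "az": 0}, {"x": 0.45, "y": 0, "z": 0, "ax": 0, "ay": 0, "az": 0}, {"x": 0.45, "y": 0, "z": 0, "ax": 0, "ay": 0, "az": 0}])

```text
time: 7.55
tool_pos: [0.5787, 0.0599, 0.0504]
tool_rot: [0.522, 0.476, 0.523, -0.476]
contact_force: [0.3, -0.1, -1.1]
gripper_width: 0.192
```

Call:
drive_tool(series=[{"x": 0.1, "y": 0, "z": 0, "ax": 0, "ay": 0, "az": 0}, {"x": 0.2, "y": 0, "z": 0, "ax": 0, "ay": 0, "az": 0}, {"x": 0.3, "y": 0, "z": 0, "ax": 0, "ay": 0, "az": 0}, {"x": 0.3, "y": 0, "z": 0, "ax": 0, "ay": 0, "az": 0}])

```text
time: 7.88
tool_pos: [0.579, 0.06, 0.0434]
tool_rot: [0.523, 0.476, 0.523, -0.476]
contact_force: [0.6, 0.6, -1.9]
gripper_width: 0.189
```

```bash
python3 - <<'E'
from h import *
f=grab("wrist","12")
go([.579,.062,.0415],5.5)
crop(f,180,130,380,340,3,"w12c")
g=grab("scene","12");crop(g,260,200,340,270,8,"s12c")
E
```

```text
t 7.93 pos [0.5791 0.0599 0.0437] shift [ 0.09  0.   -0.08] turn [-0.03 -0.    0.01] F [-0.9  0.3 -1.6] w 0.19 j6 -0.12
```

View pics/w12c.png

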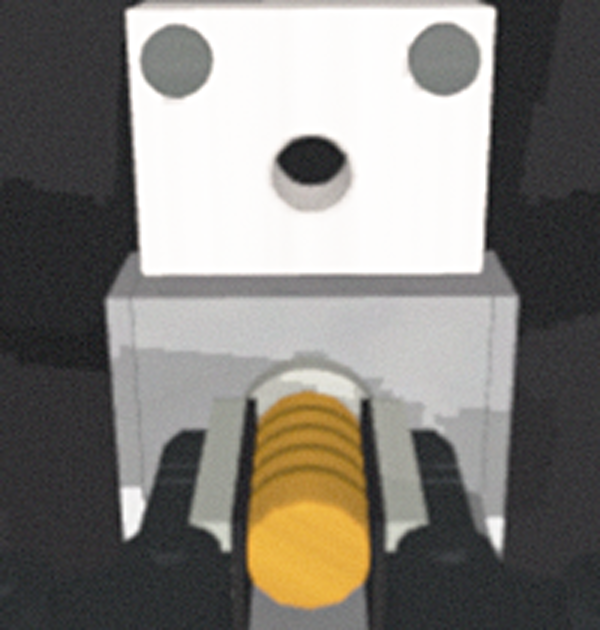

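View pics/s12c.png

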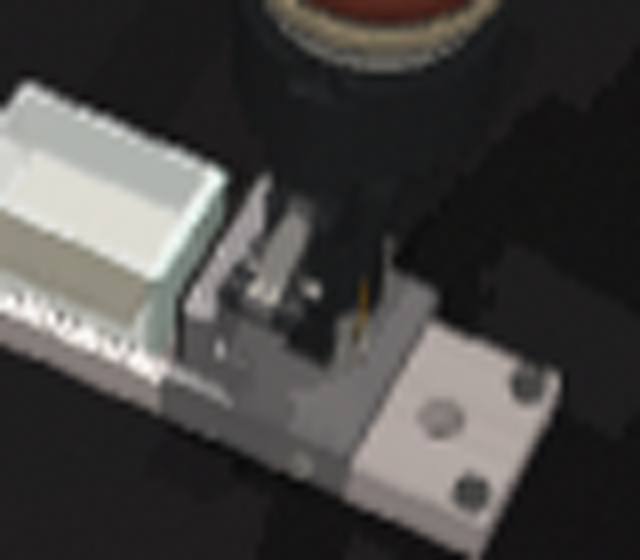

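Call:
drive_tool(series=[{"x": 0.05, "y": 0, "z": 0, "ax": 0, "ay": 0, "az": 0}, {"x": 0.1, "y": 0, "z": 0, "ax": 0, "ay": 0, "az": 0}, {"x": 0.1, "y": 0, "z": 0, "ax": 0, "ay": 0, "az": 0}, {"x": 0.1, "y": 0, "z": 0, "ax": 0, "ay": 0, "az": 0}])

```text
time: 8.32
tool_pos: [0.5794, 0.06, 0.0416]
tool_rot: [0.523, 0.476, 0.523, -0.476]
contact_force: [0.9, 0.5, -1.1]
gripper_width: 0.19
```

Call:
drive_tool(series=[{"x": 0.05, "y": 0, "z": 0, "ax": 0, "ay": 0, "az": 0}, {"x": 0.08, "y": 0, "z": 0, "ax": 0, "ay": 0, "az": 0}, {"x": 0.08, "y": 0, "z": 0, "ax": 0, "ay": 0, "az": 0}])

```text
time: 8.57
tool_pos: [0.5796, 0.06, 0.0414]
tool_rot: [0.523, 0.476, 0.523, -0.476]
contact_force: [-4.9, -0.0, 8.4]
gripper_width: 0.186
```

Call:
drive_tool(series=[{"x": -0.05, "y": 0, "z": 0, "ax": 0, "ay": 0, "az": 0}, {"x": -0.05, "y": 0, "z": 0, "ax": 0, "ay": 0, "az": 0}, {"x": -0.05, "y": 0, "z": 0, "ax": 0, "ay": 0, "az": 0}, {"x": -0.05, "y": 0, "z": 0, "ax": 0, "ay": 0, "az": 0}, {"x": -0.05, "y": 0, "z": 0, "ax": 0, "ay": 0, "az": 0}], hand=0.5)

```text
time: 8.98
tool_pos: [0.5793, 0.06, 0.0406]
tool_rot: [0.523, 0.476, 0.523, -0.476]
contact_force: [0.2, -0.3, -0.3]
gripper_width: 0.502
```

```bash
python3 - <<'E'
from h import *
f=grab("wrist","13")
go([.579,.062,.0415],5.5)
crop(f,180,130,380,340,3,"w13c")
E
```

```text
t 9.03 pos [0.5793 0.06   0.0406] shift [-0.04 -0.   -0.08] turn [-0.03 -0.    0.  ] F [-0.1 -0.2 -0.4] w 0.5 j6 -0.12
```

View pics/w13c.png

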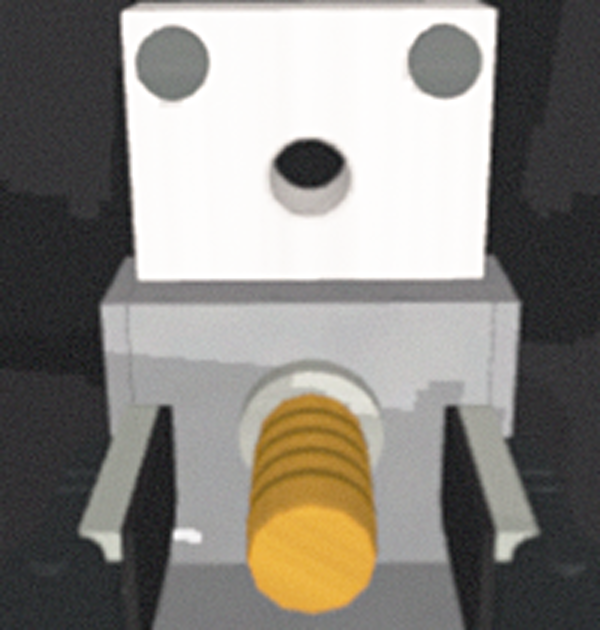

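Call:
drive_tool(series=[{"x": -1, "y": 0, "z": 0, "ax": 0, "ay": 0, "az": 0}, {"x": -2.5, "y": 0, "z": 0, "ax": 0, "ay": 0, "az": 0}, {"x": -4, "y": 0, "z": 0, "ax": 0, "ay": 0, "az": 0}, {"x": -5.5, "y": 0, "z": 0, "ax": 0, "ay": 0, "az": 0}, {"x": -6, "y": -0.8, "z": 1.2, "ax": 0, "ay": 0, "az": 0}])

```text
time: 9.45
tool_pos: [0.5667, 0.0308, 0.1984]
tool_rot: [0.527, 0.478, 0.521, -0.472]
contact_force: [0.3, -1.2, 2.2]
gripper_width: 0.496
```

Call:
drive_tool(series=[{"x": 0, "y": -0.7, "z": 1.2, "ax": 0, "ay": 0, "az": 0}, {"x": 0, "y": -1.5, "z": 2.4, "ax": 0, "ay": 0, "az": 0}, {"x": 0, "y": -2.3, "z": 3.6, "ax": 0, "ay": 0, "az": 0}, {"x": 0, "y": -3, "z": 4.6, "ax": 0, "ay": 0, "az": 0}, {"x": 0, "y": -3.4, "z": 5.2, "ax": 0, "ay": 0, "az": 0}], hand=0)

```text
time: 9.87
tool_pos: [0.4883, -0.1113, 0.1907]
tool_rot: [0.522, 0.476, 0.522, -0.477]
contact_force: [0.5, -0.8, 0.1]
gripper_width: 0.001
```

```bash
python3 - <<'E'
from h import *
grab("wrist");grab("wrist");grab("wrist");f=grab("wrist","14")
go([.50,-.11,.19],5.5)
g=grab("scene","14");t=grab("top","14")
E
```

```text
t 10.07 pos [ 0.4898 -0.1092  0.1908] shift [0.03 0.4  0.07] turn [-0.04 -0.   -0.  ] F [ 0.7 -1.  -0.2] w -0.001 j6 -0.46
```

View pics/wrist_14.png

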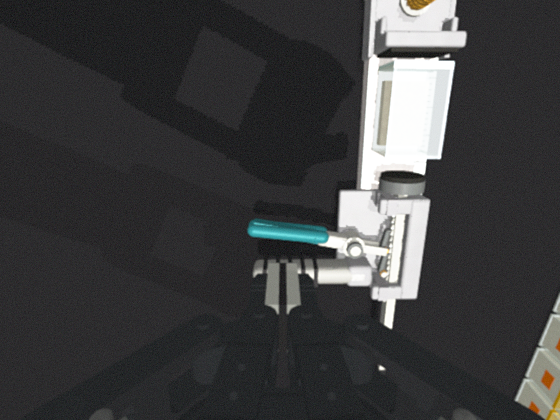

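View pics/scene_14.png

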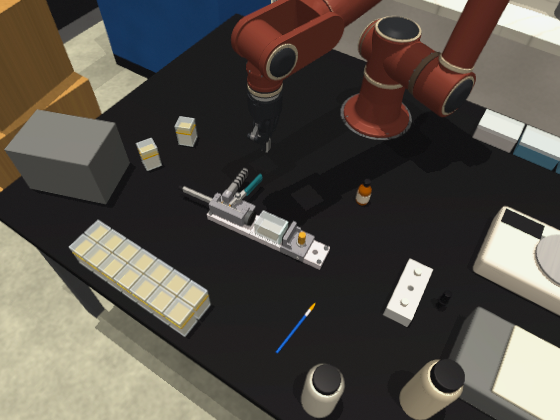

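```bash
python3 - <<'E'
from h import *
np.set_printoptions(precision=4,suppress=True)
f=load("wrist_14")
hsv=cv2.cvtColor(f["img"],cv2.COLOR_BGR2HSV)
m=cv2.inRange(hsv,(80,100,60),(100,255,255))
c=max(cv2.findContours(m,0,2)[0],key=cv2.contourArea);r=cv2.minAreaRect(c);print(r,cv2.boxPoints(r))
ys,xs=np.nonzero(m);
for u0,u1 in ((255,262),(285,292),(315,322)):
    k=(xs>=u0)&(xs<=u1);print(u0,ys[k].min(),ys[k].max())
for p in [(250,228),(287,222),(290,243),(328,237)]: print(p,onz(f,*p,.054),onz(f,*p,.042))
print("handle",onz(f,258,262,.056),onz(f,262,278,.056),"pivot",onz(f,355,248,.055))
print("pad front",[onz(f,*p,.042) for p in [(380,178),(424,178)]])
print("box top corners",[onz(f,*p,.065) for p in [(380,60),(453,63),(440,158),(374,155)]])
print("rail left edge",onz(f,359,188,.02),onz(f,369,60,.02))
g=load("scene_14");crop(g,260,200,340,270,8,"s14c");crop(f,340,0,480,310,2,"w14c")
E
```

```text
((287.2676696777344, 231.20623779296875), (80.7357406616211, 19.219642639160156), 6.654425144195557) [[246.0582 236.0735]
 [248.2853 216.9833]
 [328.4772 226.339 ]
 [326.25   245.4292]]
255 218 237
285 222 240
315 225 244
(250, 228) [ 0.462  -0.1378  0.054 ] [ 0.4612 -0.1425  0.042 ]
(287, 222) [ 0.4947 -0.129   0.054 ] [ 0.4953 -0.1333  0.042 ]
(290, 243) [ 0.4994 -0.1491  0.054 ] [ 0.5002 -0.1543  0.042 ]
(328, 237) [ 0.5333 -0.14    0.054 ] [ 0.5355 -0.1448  0.042 ]
handle [ 0.4716 -0.17    0.056 ] [ 0.4765 -0.1864  0.056 ] pivot [ 0.5594 -0.1482  0.055 ]
pad front [array([ 0.5744, -0.0839,  0.042 ]), array([ 0.6141, -0.0802,  0.042 ])]
box top corners [array([0.551 , 0.0091, 0.065 ]), array([0.6063, 0.0126, 0.065 ]), array([ 0.6131, -0.0585,  0.065 ]), array([ 0.5588, -0.0613,  0.065 ])]
rail left edge [ 0.5628 -0.0998  0.02  ] [0.5531 0.0145 0.02  ]
```

View pics/s14c.png

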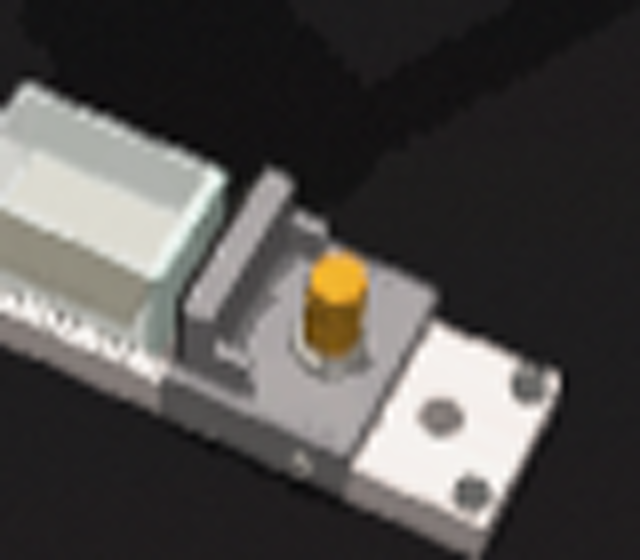

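View pics/w14c.png

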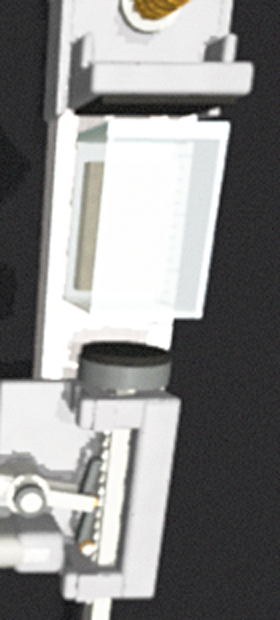

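Call:
drive_tool(series=[{"x": 1, "y": 0.34, "z": -0.54, "ax": 0, "ay": 0, "az": 0}, {"x": 2.6, "y": 0.34, "z": -0.54, "ax": 0, "ay": 0, "az": 0}, {"x": 4, "y": 0.34, "z": -0.54, "ax": 0, "ay": 0, "az": 0}, {"x": 4.6, "y": 0.34, "z": -0.54, "ax": 0, "ay": 0, "az": 0}, {"x": 4.8, "y": 0.34, "z": -0.54, "ax": 0, "ay": 0, "az": 0}])

```text
time: 10.58
tool_pos: [0.4945, -0.0927, 0.0665]
tool_rot: [0.521, 0.474, 0.526, -0.477]
contact_force: [-0.8, -0.5, 0.5]
gripper_width: -0.002
```

```bash
python3 - <<'E'
from h import *
grab("wrist");grab("wrist");f=grab("wrist","15")
go([.497,-.095,.028],5)
E
```

```text
t 10.73 pos [ 0.4978 -0.0945  0.0715] shift [ 1.74 -0.04  0.02] turn [ 0.09  0.   -0.01] F [ 1.2 -0.2  0.7] w 0.0 j6 -0.43
```

View pics/wrist_15.png

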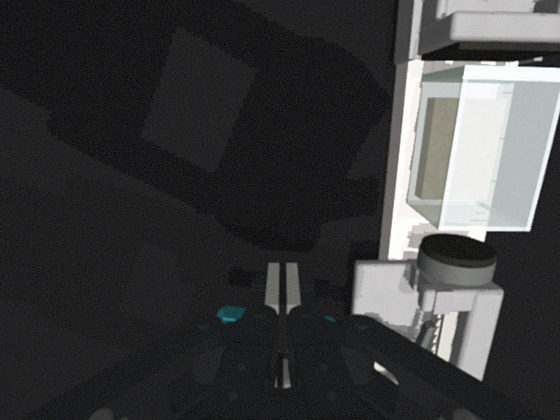

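Call:
drive_tool(series=[{"x": 0.6, "y": 0, "z": 0, "ax": 0, "ay": 0, "az": 0}, {"x": 1.2, "y": 0, "z": 0, "ax": 0, "ay": 0, "az": 0}, {"x": 1.7, "y": 0, "z": 0, "ax": 0, "ay": 0, "az": 0}, {"x": 1.7, "y": 0, "z": 0, "ax": 0, "ay": 0, "az": 0}, {"x": 1.7, "y": 0, "z": 0, "ax": 0, "ay": 0, "az": 0}])

```text
time: 11.15
tool_pos: [0.4974, -0.0949, 0.0289]
tool_rot: [0.523, 0.476, 0.523, -0.476]
contact_force: [0.5, -0.2, -0.8]
gripper_width: -0.002
```

```bash
python3 - <<'E'
from h import *
grab("wrist");grab("wrist");f=grab("wrist","16");g=grab("scene","16")
go([.497,-.115,.028],5)
crop(f,180,160,560,400,2,"w16c");crop(g,170,150,320,260,5,"s16c")
E
```

```text
t 11.35 pos [ 0.498  -0.0953  0.0297] shift [ 0.07 -0.12  0.78] turn [ 0.07  0.01 -0.02] F [ 1.2  0.1 -0.3] w -0.002 j6 -0.43
```

View pics/w16c.png

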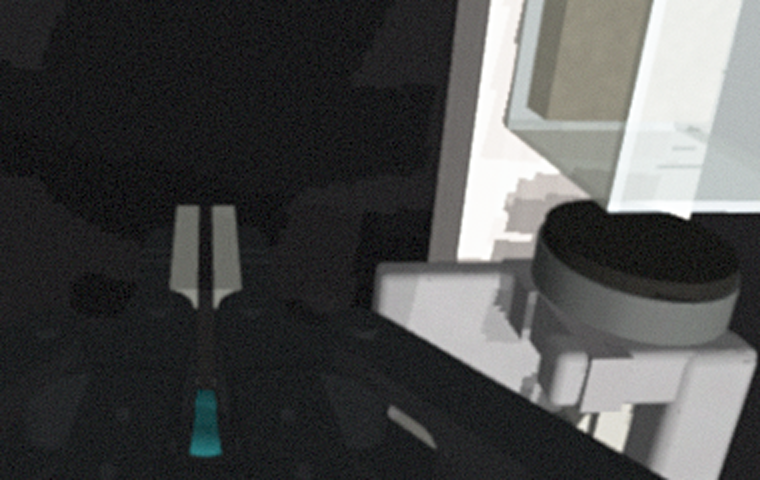

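View pics/s16c.png

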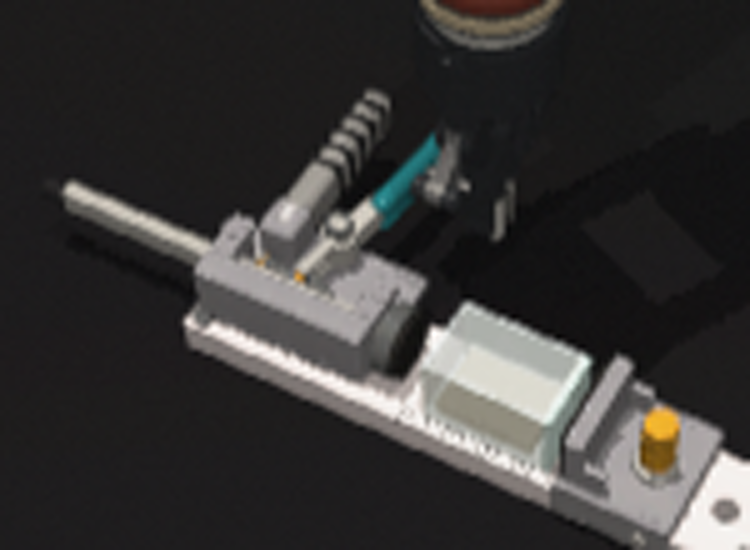

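Call:
drive_tool(series=[{"x": 0, "y": 0, "z": 0.3, "ax": 0, "ay": 0, "az": 0}, {"x": 0, "y": 0, "z": 0.6, "ax": 0, "ay": 0, "az": 0}, {"x": 0, "y": 0, "z": 0.7, "ax": 0, "ay": 0, "az": 0}, {"x": 0, "y": 0, "z": 0.8, "ax": 0, "ay": 0, "az": 0}])

```text
time: 11.68
tool_pos: [0.4991, -0.1157, 0.0286]
tool_rot: [0.523, 0.476, 0.522, -0.476]
contact_force: [-0.4, 0.2, -0.7]
gripper_width: -0.001
```

Call:
drive_tool(series=[{"x": 0, "y": 0, "z": 0.1, "ax": 0, "ay": 0, "az": 0}, {"x": 0, "y": 0, "z": 0.2, "ax": 0, "ay": 0, "az": 0}])

```text
time: 11.85
tool_pos: [0.4993, -0.1202, 0.0283]
tool_rot: [0.523, 0.476, 0.523, -0.476]
contact_force: [0.4, -0.6, -0.0]
gripper_width: 0.0
```

Call:
drive_tool(series=[{"x": 0, "y": 0, "z": 0.1, "ax": 0, "ay": 0, "az": 0}, {"x": 0, "y": 0, "z": 0.2, "ax": 0, "ay": 0, "az": 0}])

```text
time: 12.02
tool_pos: [0.4998, -0.125, 0.0283]
tool_rot: [0.523, 0.476, 0.523, -0.476]
contact_force: [0.1, 0.9, 0.7]
gripper_width: -0.001
```

Call:
drive_tool(series=[{"x": 0, "y": 0, "z": 0.1, "ax": 0, "ay": 0, "az": 0}, {"x": 0, "y": 0, "z": 0.2, "ax": 0, "ay": 0, "az": 0}])

```text
time: 12.18
tool_pos: [0.4995, -0.1289, 0.028]
tool_rot: [0.522, 0.476, 0.524, -0.476]
contact_force: [-2.8, 5.9, 3.4]
gripper_width: -0.001
```

Call:
drive_tool(series=[{"x": 0, "y": 0, "z": 0.1, "ax": 0, "ay": 0, "az": 0}, {"x": 0, "y": 0, "z": 0.2, "ax": 0, "ay": 0, "az": 0}])

```text
time: 12.35
tool_pos: [0.4993, -0.1332, 0.0278]
tool_rot: [0.521, 0.476, 0.525, -0.476]
contact_force: [-5.4, 6.9, 4.6]
gripper_width: -0.003
```

```bash
python3 - <<'E'
from h import *
f=grab("wrist","17");g=grab("scene","17")
go([.497,-.115,.028],5)
crop(f,180,160,560,400,2,"w17c");crop(g,170,150,320,260,5,"s17c")
E
```

```text
t 12.45 pos [ 0.4994 -0.1336  0.0277] shift [-0.01 -0.03 -0.75] turn [ 0.07 -0.04  0.04] F [-3.9  4.5  3.3] w -0.002 j6 -0.5
```

View pics/w17c.png

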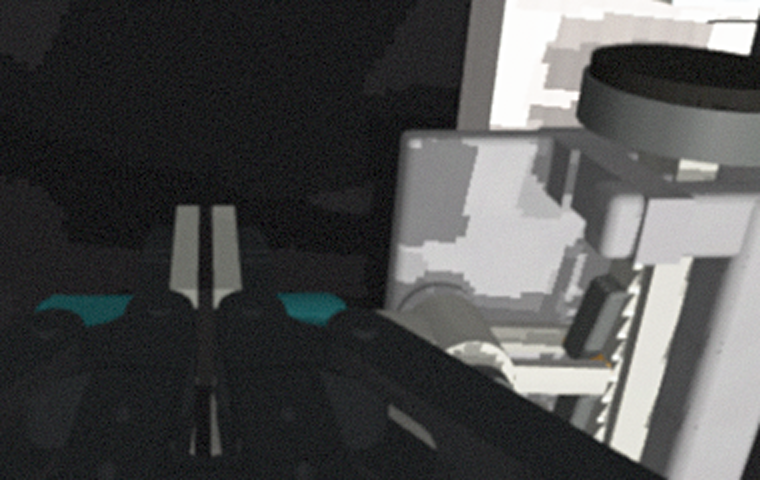

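View pics/s17c.png

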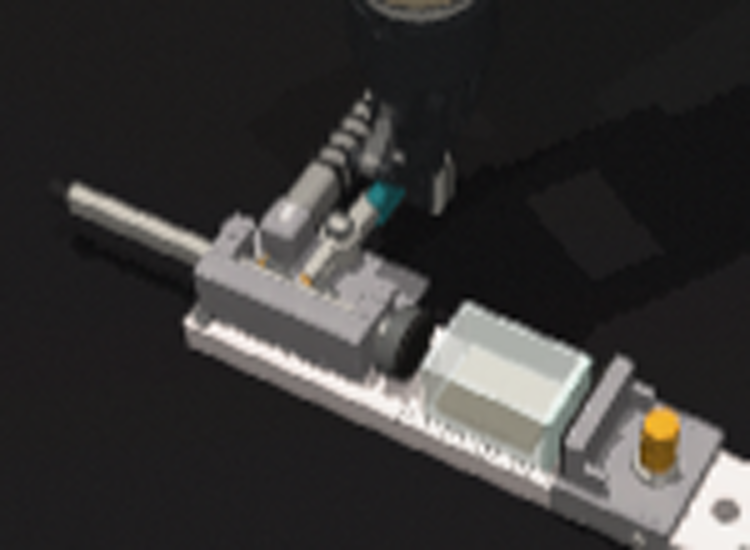

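Call:
drive_tool(series=[{"x": 0, "y": 0, "z": -0.4, "ax": 0, "ay": 0, "az": 0}, {"x": -0.2, "y": 0, "z": -0.6, "ax": 0, "ay": 0, "az": 0}, {"x": -0.3, "y": 0, "z": -0.6, "ax": 0, "ay": 0, "az": 0}, {"x": -0.3, "y": 0, "z": -0.6, "ax": 0, "ay": 0, "az": 0}])

```text
time: 12.78
tool_pos: [0.5003, -0.1199, 0.037]
tool_rot: [0.524, 0.476, 0.522, -0.476]
contact_force: [-0.4, 0.2, 1.0]
gripper_width: 0.004
```

```bash
python3 - <<'E'
from h import *
g=grab("scene","18");grab("top","18")
go([.497,-.115,.036],5)
crop(g,170,150,320,260,5,"s18c")
E
```

```text
t 12.88 pos [ 0.4999 -0.12    0.0365] shift [ 0.02 -0.1  -0.21] turn [ 0.08  0.01 -0.01] F [-0.   0.6 -0.1] w -0.006 j6 -0.47
```

View pics/s18c.png

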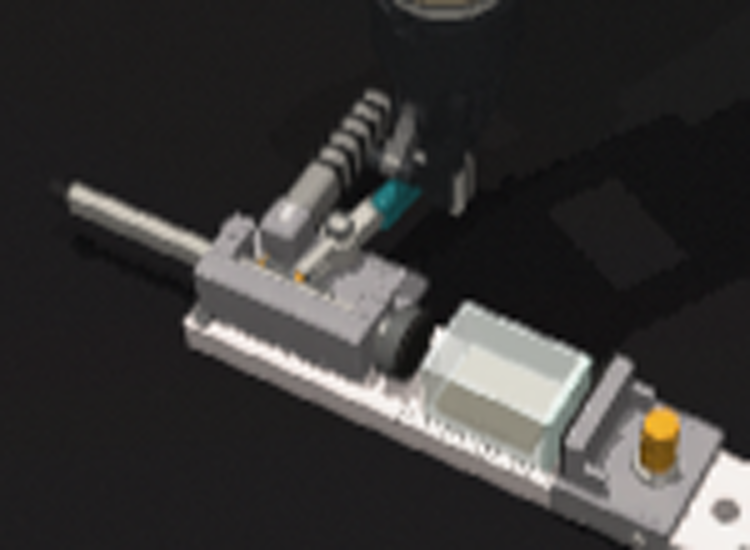

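View pics/top_18.png

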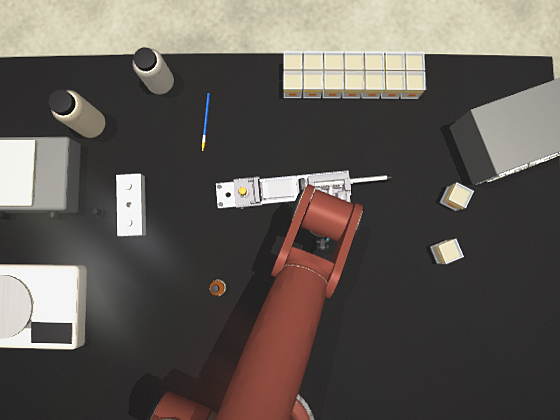

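Call:
drive_tool(series=[{"x": 0, "y": 0, "z": 0.1, "ax": 0, "ay": 0, "az": 0}, {"x": 0, "y": 0, "z": 0.2, "ax": 0, "ay": 0, "az": 0}, {"x": 0, "y": 0, "z": 0.3, "ax": 0, "ay": 0, "az": 0}])

```text
time: 13.13
tool_pos: [0.4998, -0.1272, 0.0357]
tool_rot: [0.522, 0.476, 0.523, -0.476]
contact_force: [-1.1, 1.8, 0.7]
gripper_width: 0.002
```

Call:
drive_tool(series=[{"x": 0, "y": 0, "z": 0.1, "ax": 0, "ay": 0, "az": 0}, {"x": 0, "y": 0, "z": 0.2, "ax": 0, "ay": 0, "az": 0}])

```text
time: 13.3
tool_pos: [0.4998, -0.1321, 0.0354]
tool_rot: [0.522, 0.476, 0.524, -0.476]
contact_force: [-4.1, 3.7, 2.0]
gripper_width: -0.001
```

Call:
drive_tool(series=[{"x": 0, "y": 0, "z": 0.1, "ax": 0, "ay": 0, "az": 0}, {"x": 0, "y": 0, "z": 0.2, "ax": 0, "ay": 0, "az": 0}])

```text
time: 13.47
tool_pos: [0.4997, -0.1362, 0.0352]
tool_rot: [0.521, 0.476, 0.525, -0.476]
contact_force: [-5.1, 6.8, 4.3]
gripper_width: -0.002
```

Call:
drive_tool(series=[{"x": 0, "y": 0, "z": 0.1, "ax": 0, "ay": 0, "az": 0}, {"x": 0, "y": 0, "z": 0.2, "ax": 0, "ay": 0, "az": 0}])

```text
time: 13.63
tool_pos: [0.4999, -0.1408, 0.0351]
tool_rot: [0.521, 0.476, 0.525, -0.476]
contact_force: [-5.3, 7.9, 4.8]
gripper_width: 0.002
```

```bash
python3 - <<'E'
from h import *
f=grab("wrist","19");g=grab("scene","19")
go([.497,-.115,.036],5)
crop(f,180,160,560,400,2,"w19c");crop(g,170,150,320,260,5,"s19c")
E
```

```text
t 13.73 pos [ 0.4999 -0.1413  0.0351] shift [-0.03 -0.02 -1.06] turn [ 0.07 -0.04  0.05] F [-5.6  5.9  4.2] w 0.006 j6 -0.51
```

View pics/s19c.png

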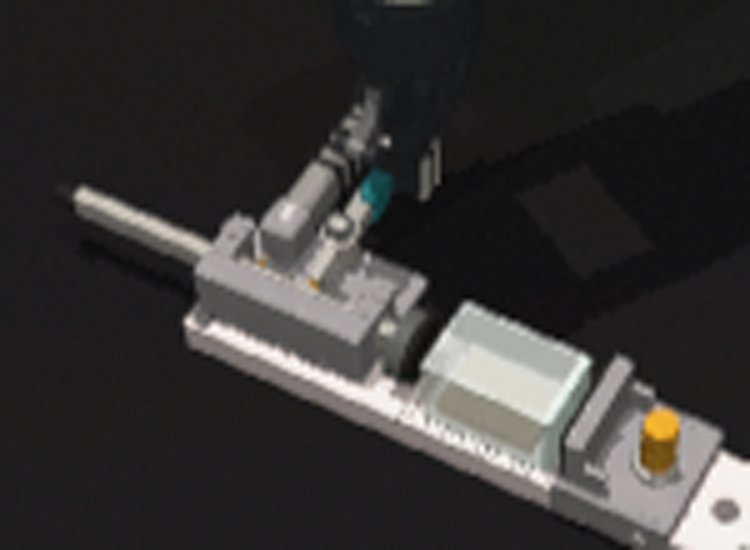

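View pics/w19c.png

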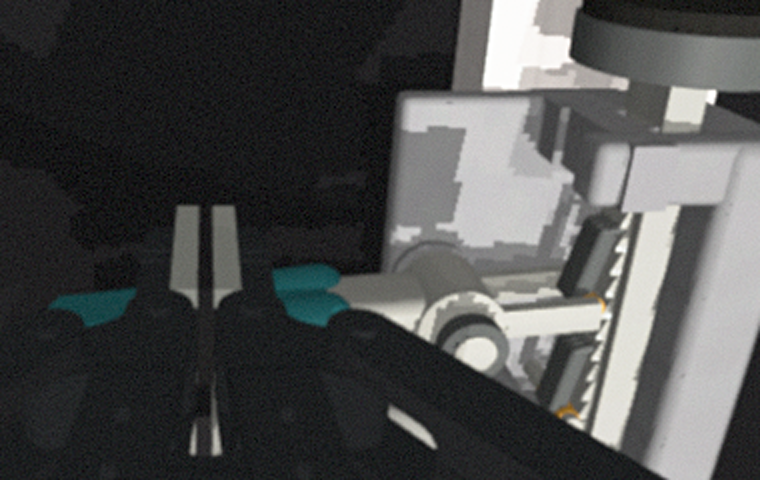

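Call:
drive_tool(series=[{"x": 0, "y": 0, "z": 0.1, "ax": 0, "ay": 0, "az": 0}, {"x": 0, "y": 0, "z": 0.2, "ax": 0, "ay": 0, "az": 0}])

```text
time: 13.9
tool_pos: [0.5002, -0.1457, 0.0351]
tool_rot: [0.521, 0.476, 0.525, -0.476]
contact_force: [-5.4, 7.3, 4.8]
gripper_width: -0.001
```

Call:
drive_tool(series=[{"x": 0, "y": 0, "z": 0.1, "ax": 0, "ay": 0, "az": 0}, {"x": 0, "y": 0, "z": 0.15, "ax": 0, "ay": 0, "az": 0}])

```text
time: 14.07
tool_pos: [0.5002, -0.1467, 0.035]
tool_rot: [0.518, 0.478, 0.527, -0.475]
contact_force: [-6.5, 21.8, 9.8]
gripper_width: -0.008
```

Call:
drive_tool(series=[{"x": 0, "y": 0, "z": -0.3, "ax": 0, "ay": 0, "az": 0}, {"x": 0, "y": 0, "z": -0.7, "ax": 0, "ay": 0, "az": 0}, {"x": 0, "y": 0, "z": -1.1, "ax": 0, "ay": 0, "az": 0}, {"x": 0, "y": 0, "z": -1.3, "ax": 0, "ay": 0, "az": 0}, {"x": 0, "y": 0, "z": -1.3, "ax": 0, "ay": 0, "az": 0}])

```text
time: 14.48
tool_pos: [0.4994, -0.1179, 0.036]
tool_rot: [0.523, 0.476, 0.523, -0.476]
contact_force: [-0.4, 0.8, 1.1]
gripper_width: 0.002
```

```bash
python3 - <<'E'
from h import *
f=grab("wrist","20");g=grab("scene","20")
go([.497,-.115,.036],5)
crop(f,180,160,560,400,2,"w20c");crop(g,170,150,320,260,5,"s20c")
E
```

```text
t 14.58 pos [ 0.4996 -0.1187  0.0361] shift [ 0.   -0.09 -0.16] turn [ 0.08  0.01 -0.01] F [-0.1 -0.1  0.6] w -0.002 j6 -0.47
```

View pics/s20c.png

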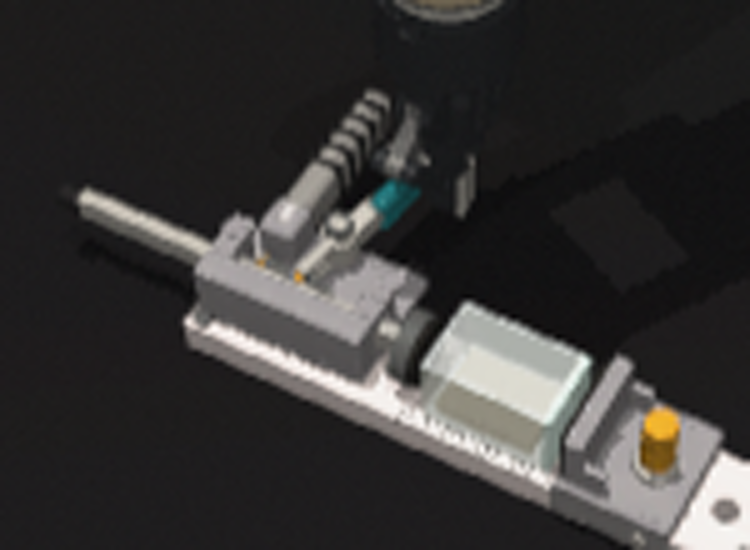

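View pics/w20c.png

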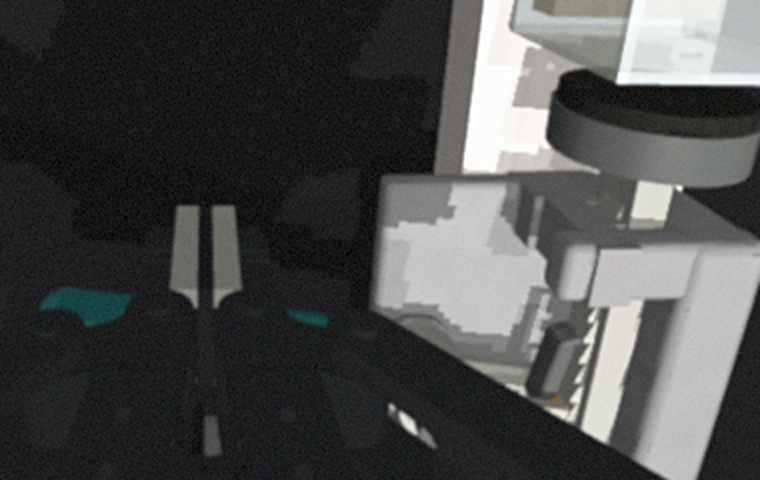

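Call:
drive_tool(series=[{"x": 0, "y": 0, "z": 0.15, "ax": 0, "ay": 0, "az": 0}, {"x": 0, "y": 0, "z": 0.3, "ax": 0, "ay": 0, "az": 0}, {"x": 0, "y": 0, "z": 0.45, "ax": 0, "ay": 0, "az": 0}])

```text
time: 14.83
tool_pos: [0.4999, -0.1299, 0.0357]
tool_rot: [0.522, 0.476, 0.523, -0.476]
contact_force: [-1.6, 2.3, 1.2]
gripper_width: 0.001
```

Call:
drive_tool(series=[{"x": 0, "y": 0, "z": 0.08, "ax": 0, "ay": 0, "az": 0}, {"x": 0, "y": 0, "z": 0.15, "ax": 0, "ay": 0, "az": 0}])

```text
time: 15.0
tool_pos: [0.5001, -0.1336, 0.0355]
tool_rot: [0.522, 0.476, 0.523, -0.476]
contact_force: [-2.7, 3.8, 1.6]
gripper_width: 0.002
```

Call:
drive_tool(series=[{"x": 0, "y": 0, "z": 0.08, "ax": 0, "ay": 0, "az": 0}, {"x": 0, "y": 0, "z": 0.15, "ax": 0, "ay": 0, "az": 0}])

```text
time: 15.17
tool_pos: [0.5, -0.1365, 0.0354]
tool_rot: [0.521, 0.476, 0.524, -0.476]
contact_force: [-3.9, 5.3, 3.1]
gripper_width: -0.001
```

Call:
drive_tool(series=[{"x": 0, "y": 0, "z": 0.08, "ax": 0, "ay": 0, "az": 0}, {"x": 0, "y": 0, "z": 0.15, "ax": 0, "ay": 0, "az": 0}])

```text
time: 15.33
tool_pos: [0.5, -0.1398, 0.0353]
tool_rot: [0.521, 0.476, 0.525, -0.476]
contact_force: [-6.0, 6.8, 4.3]
gripper_width: 0.003
```

Call:
drive_tool(series=[{"x": 0, "y": 0, "z": 0.06, "ax": 0, "ay": 0, "az": 0}, {"x": 0, "y": 0, "z": 0.12, "ax": 0, "ay": 0, "az": 0}])

```text
time: 15.5
tool_pos: [0.5001, -0.1426, 0.0353]
tool_rot: [0.521, 0.476, 0.525, -0.476]
contact_force: [-6.2, 7.6, 4.7]
gripper_width: 0.002
```

```bash
python3 - <<'E'
from h import *
f=grab("wrist","21");g=grab("scene","21")
go([.497,-.115,.036],5)
crop(f,180,160,560,400,2,"w21c");crop(g,230,190,330,260,8,"s21c")
E
```

```text
t 15.6 pos [ 0.5002 -0.1429  0.0353] shift [-0.02 -0.02 -1.12] turn [ 0.07 -0.04  0.04] F [-6.4  5.8  4.4] w -0.004 j6 -0.52
```

View pics/s21c.png

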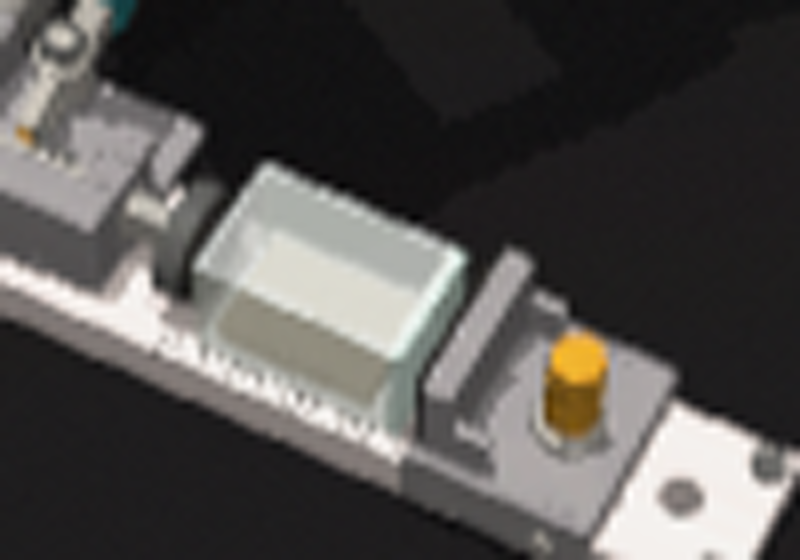

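Call:
drive_tool(series=[{"x": 0, "y": 0, "z": 0.06, "ax": 0, "ay": 0, "az": 0}, {"x": 0, "y": 0, "z": 0.12, "ax": 0, "ay": 0, "az": 0}])

```text
time: 15.77
tool_pos: [0.5003, -0.1456, 0.0352]
tool_rot: [0.521, 0.476, 0.525, -0.476]
contact_force: [-5.5, 7.0, 4.9]
gripper_width: 0.003
```

Call:
drive_tool(series=[{"x": 0, "y": 0, "z": 0.06, "ax": 0, "ay": 0, "az": 0}, {"x": 0, "y": 0, "z": 0.12, "ax": 0, "ay": 0, "az": 0}])

```text
time: 15.93
tool_pos: [0.5004, -0.1465, 0.0353]
tool_rot: [0.519, 0.477, 0.526, -0.475]
contact_force: [-7.1, 18.7, 9.6]
gripper_width: -0.001
```

Call:
drive_tool(series=[{"x": 0, "y": 0, "z": -0.3, "ax": 0, "ay": 0, "az": 0}, {"x": 0, "y": 0, "z": -0.7, "ax": 0, "ay": 0, "az": 0}, {"x": 0, "y": 0, "z": -1.1, "ax": 0, "ay": 0, "az": 0}, {"x": 0, "y": 0, "z": -1.3, "ax": 0, "ay": 0, "az": 0}, {"x": 0, "y": 0, "z": -1.3, "ax": 0, "ay": 0, "az": 0}])

```text
time: 16.35
tool_pos: [0.4994, -0.1168, 0.036]
tool_rot: [0.524, 0.476, 0.523, -0.476]
contact_force: [0.0, 0.1, -0.4]
gripper_width: -0.001
```

```bash
python3 - <<'E'
from h import *
f=grab("wrist","22");g=grab("scene","22")
go([.497,-.115,.036],5)
crop(g,230,190,330,260,8,"s22c")
E
```

```text
t 16.45 pos [ 0.4996 -0.1177  0.0361] shift [ 0.01 -0.09 -0.12] turn [ 0.08  0.01 -0.01] F [-0.6  0.4  0.7] w -0.002 j6 -0.47
```

View pics/s22c.png

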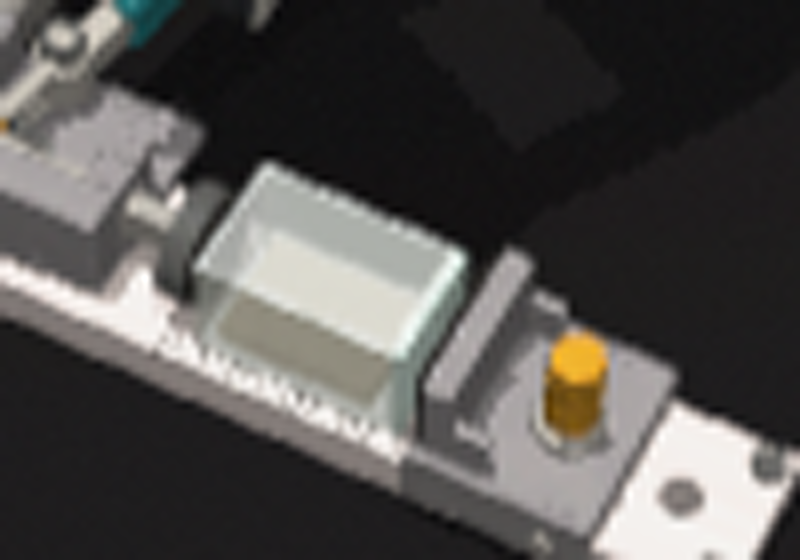

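View pics/wrist_22.png

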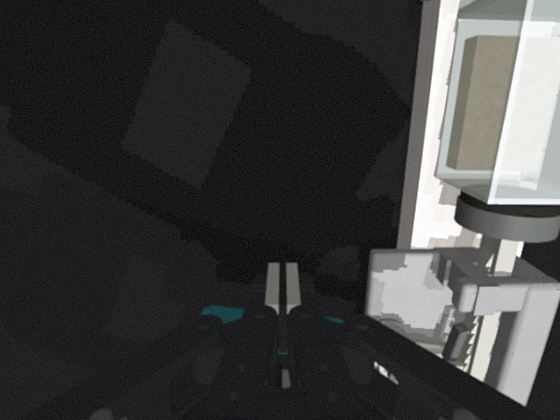

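Call:
drive_tool(series=[{"x": 0, "y": 0, "z": 0.15, "ax": 0, "ay": 0, "az": 0}, {"x": 0, "y": 0, "z": 0.3, "ax": 0, "ay": 0, "az": 0}, {"x": 0, "y": 0, "z": 0.4, "ax": 0, "ay": 0, "az": 0}])

```text
time: 16.7
tool_pos: [0.4998, -0.1278, 0.0358]
tool_rot: [0.522, 0.476, 0.523, -0.476]
contact_force: [-1.7, 2.2, 2.5]
gripper_width: -0.002
```

Call:
drive_tool(series=[{"x": 0, "y": 0, "z": 0.05, "ax": 0, "ay": 0, "az": 0}, {"x": 0, "y": 0, "z": 0.1, "ax": 0, "ay": 0, "az": 0}])

```text
time: 16.87
tool_pos: [0.4999, -0.1301, 0.0356]
tool_rot: [0.522, 0.476, 0.523, -0.476]
contact_force: [-2.5, 2.4, 1.3]
gripper_width: -0.0
```

Call:
drive_tool(series=[{"x": 0, "y": 0, "z": 0.05, "ax": 0, "ay": 0, "az": 0}, {"x": 0, "y": 0, "z": 0.1, "ax": 0, "ay": 0, "az": 0}])

```text
time: 17.03
tool_pos: [0.5, -0.1323, 0.0355]
tool_rot: [0.522, 0.476, 0.523, -0.476]
contact_force: [-2.5, 2.9, 1.1]
gripper_width: -0.003
```

Call:
drive_tool(series=[{"x": 0, "y": 0, "z": 0.05, "ax": 0, "ay": 0, "az": 0}, {"x": 0, "y": 0, "z": 0.1, "ax": 0, "ay": 0, "az": 0}])

```text
time: 17.2
tool_pos: [0.5001, -0.1347, 0.0354]
tool_rot: [0.522, 0.476, 0.524, -0.476]
contact_force: [-3.0, 5.1, 1.3]
gripper_width: -0.002
```

Call:
drive_tool(series=[{"x": 0, "y": 0, "z": 0.04, "ax": 0, "ay": 0, "az": 0}, {"x": 0, "y": 0, "z": 0.08, "ax": 0, "ay": 0, "az": 0}])

```text
time: 17.37
tool_pos: [0.5001, -0.1359, 0.0353]
tool_rot: [0.522, 0.476, 0.524, -0.476]
contact_force: [-5.1, 7.2, 3.3]
gripper_width: -0.001
```

Call:
drive_tool(series=[{"x": 0, "y": 0, "z": 0.04, "ax": 0, "ay": 0, "az": 0}, {"x": 0, "y": 0, "z": 0.08, "ax": 0, "ay": 0, "az": 0}])

```text
time: 17.53
tool_pos: [0.5, -0.1376, 0.0353]
tool_rot: [0.521, 0.476, 0.524, -0.476]
contact_force: [-5.1, 6.9, 3.7]
gripper_width: 0.0
```

```bash
python3 - <<'E'
from h import *
g=grab("scene","23")
go([.497,-.115,.036],5)
crop(g,230,190,330,260,8,"s23c")
E
```

```text
t 17.58 pos [ 0.5001 -0.1378  0.0353] shift [-0.02 -0.04 -0.92] turn [ 0.07 -0.04  0.03] F [-4.7  8.4  3.5] w 0.001 j6 -0.51
```

View pics/s23c.png

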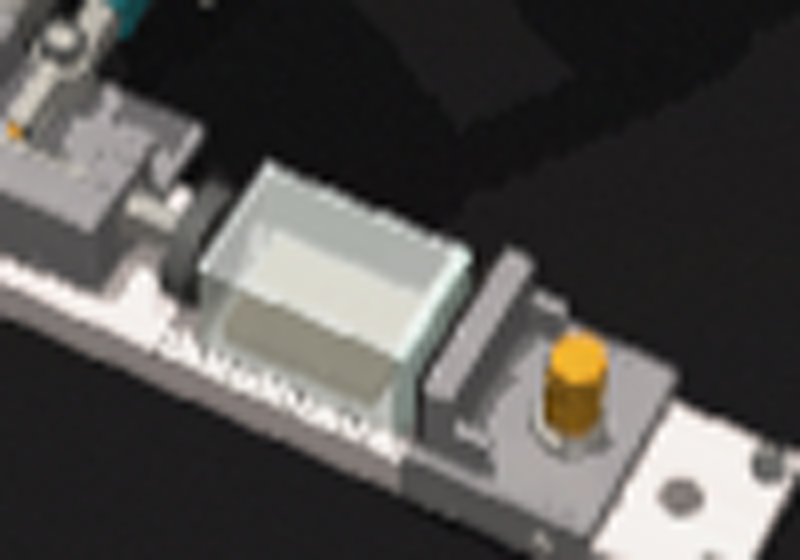

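Call:
drive_tool(series=[{"x": 0, "y": 0, "z": 0.04, "ax": 0, "ay": 0, "az": 0}, {"x": 0, "y": 0, "z": 0.08, "ax": 0, "ay": 0, "az": 0}])

```text
time: 17.75
tool_pos: [0.5001, -0.1395, 0.0353]
tool_rot: [0.521, 0.476, 0.525, -0.476]
contact_force: [-5.9, 7.8, 4.4]
gripper_width: -0.006
```

Call:
drive_tool(series=[{"x": 0, "y": 0, "z": 0.04, "ax": 0, "ay": 0, "az": 0}, {"x": 0, "y": 0, "z": 0.08, "ax": 0, "ay": 0, "az": 0}])

```text
time: 17.92
tool_pos: [0.5001, -0.1415, 0.0353]
tool_rot: [0.521, 0.476, 0.525, -0.476]
contact_force: [-5.5, 7.8, 3.9]
gripper_width: -0.0
```

Call:
drive_tool(series=[{"x": 0, "y": 0, "z": 0.04, "ax": 0, "ay": 0, "az": 0}, {"x": 0, "y": 0, "z": 0.08, "ax": 0, "ay": 0, "az": 0}])

```text
time: 18.08
tool_pos: [0.5003, -0.1434, 0.0352]
tool_rot: [0.521, 0.476, 0.525, -0.476]
contact_force: [-6.4, 7.4, 4.7]
gripper_width: -0.001
```

Call:
drive_tool(series=[{"x": 0, "y": 0, "z": 0.04, "ax": 0, "ay": 0, "az": 0}, {"x": 0, "y": 0, "z": 0.08, "ax": 0, "ay": 0, "az": 0}])

```text
time: 18.25
tool_pos: [0.5005, -0.1455, 0.0352]
tool_rot: [0.521, 0.476, 0.525, -0.476]
contact_force: [-5.3, 7.7, 4.8]
gripper_width: 0.0
```

```bash
python3 - <<'E'
from h import *
g=grab("scene","24")
go([.497,-.115,.036],5)
crop(g,230,190,330,260,8,"s24c")
E
```

```text
t 18.3 pos [ 0.5005 -0.1457  0.0352] shift [-0.03 -0.02 -1.24] turn [ 0.07 -0.04  0.04] F [-5.5  7.6  4.2] w 0.005 j6 -0.52
```

View pics/s24c.png

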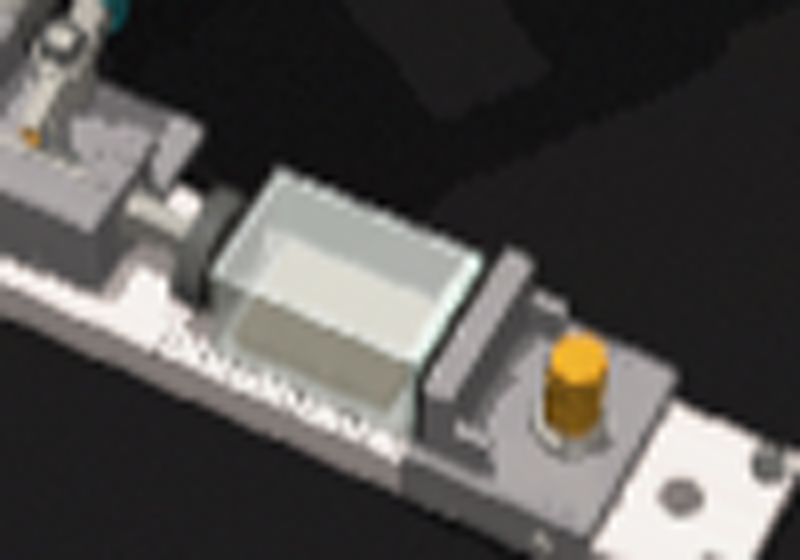

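Call:
drive_tool(series=[{"x": 0, "y": 0, "z": 0.03, "ax": 0, "ay": 0, "az": 0}, {"x": 0, "y": 0, "z": 0.06, "ax": 0, "ay": 0, "az": 0}])

```text
time: 18.47
tool_pos: [0.5005, -0.1461, 0.0352]
tool_rot: [0.52, 0.476, 0.525, -0.476]
contact_force: [-6.9, 12.3, 6.8]
gripper_width: -0.001
```

Call:
drive_tool(series=[{"x": 0, "y": 0, "z": 0.03, "ax": 0, "ay": 0, "az": 0}, {"x": 0, "y": 0, "z": 0.06, "ax": 0, "ay": 0, "az": 0}])

```text
time: 18.63
tool_pos: [0.5005, -0.1464, 0.0352]
tool_rot: [0.52, 0.477, 0.526, -0.475]
contact_force: [-7.1, 16.8, 8.3]
gripper_width: 0.003
```

Call:
drive_tool(series=[{"x": 0, "y": 0, "z": -0.3, "ax": 0, "ay": 0, "az": 0}, {"x": 0, "y": 0, "z": -0.7, "ax": 0, "ay": 0, "az": 0}, {"x": 0, "y": 0, "z": -1.1, "ax": 0, "ay": 0, "az": 0}, {"x": 0, "y": 0, "z": -1.25, "ax": 0, "ay": 0, "az": 0}, {"x": 0, "y": 0, "z": -1.25, "ax": 0, "ay": 0, "az": 0}])

```text
time: 19.05
tool_pos: [0.4997, -0.1182, 0.0361]
tool_rot: [0.524, 0.476, 0.523, -0.476]
contact_force: [-0.6, 1.0, -0.9]
gripper_width: -0.002
```

```bash
python3 - <<'E'
from h import *
g=grab("scene","25")
go([.497,-.115,.036],5)
crop(g,230,190,330,260,8,"s25c")
E
```

```text
t 19.1 pos [ 0.4998 -0.1187  0.0362] shift [ 0.01 -0.1  -0.16] turn [ 0.08  0.01 -0.01] F [ 0.1 -0.5 -0.3] w -0.004 j6 -0.47
```

View pics/s25c.png

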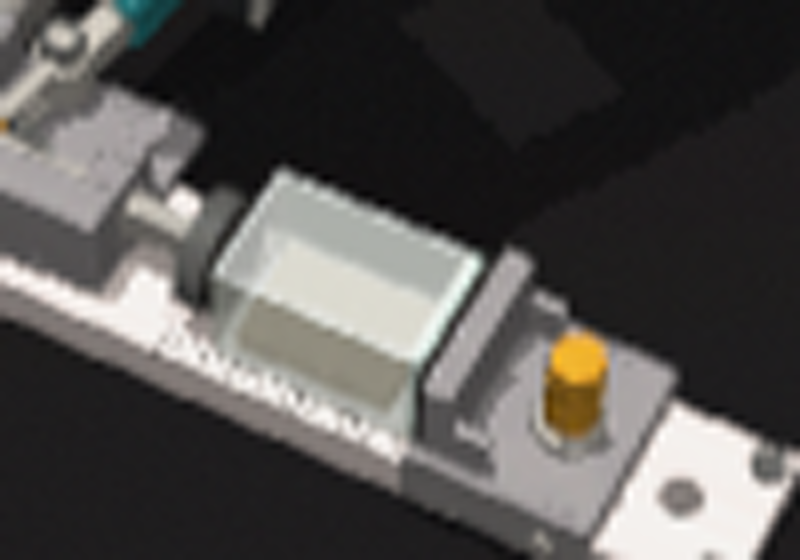

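Call:
drive_tool(series=[{"x": 0, "y": 0, "z": 0.15, "ax": 0, "ay": 0, "az": 0}, {"x": 0, "y": 0, "z": 0.25, "ax": 0, "ay": 0, "az": 0}, {"x": 0, "y": 0, "z": 0.3, "ax": 0, "ay": 0, "az": 0}])

```text
time: 19.35
tool_pos: [0.5, -0.1266, 0.036]
tool_rot: [0.522, 0.476, 0.523, -0.476]
contact_force: [-0.7, 2.8, 0.7]
gripper_width: -0.001
```

Call:
drive_tool(series=[{"x": 0, "y": 0, "z": 0.04, "ax": 0, "ay": 0, "az": 0}, {"x": 0, "y": 0, "z": 0.08, "ax": 0, "ay": 0, "az": 0}])

```text
time: 19.52
tool_pos: [0.5, -0.1284, 0.0358]
tool_rot: [0.522, 0.476, 0.523, -0.476]
contact_force: [-0.9, 2.4, 1.5]
gripper_width: -0.002
```

Call:
drive_tool(series=[{"x": 0, "y": 0, "z": 0.04, "ax": 0, "ay": 0, "az": 0}, {"x": 0, "y": 0, "z": 0.08, "ax": 0, "ay": 0, "az": 0}])

```text
time: 19.68
tool_pos: [0.5, -0.1302, 0.0357]
tool_rot: [0.522, 0.476, 0.523, -0.476]
contact_force: [-1.4, 3.3, 1.4]
gripper_width: 0.002
```

Call:
drive_tool(series=[{"x": 0, "y": 0, "z": 0.04, "ax": 0, "ay": 0, "az": 0}, {"x": 0, "y": 0, "z": 0.08, "ax": 0, "ay": 0, "az": 0}])

```text
time: 19.85
tool_pos: [0.5001, -0.1321, 0.0355]
tool_rot: [0.522, 0.476, 0.523, -0.476]
contact_force: [-3.1, 2.8, 1.4]
gripper_width: -0.002
```

Call:
drive_tool(series=[{"x": 0, "y": 0, "z": 0.04, "ax": 0, "ay": 0, "az": 0}, {"x": 0, "y": 0, "z": 0.08, "ax": 0, "ay": 0, "az": 0}])

```text
time: 20.02
tool_pos: [0.5001, -0.134, 0.0355]
tool_rot: [0.522, 0.476, 0.523, -0.476]
contact_force: [-2.6, 3.5, 0.7]
gripper_width: 0.002
```

Call:
drive_tool(series=[{"x": 0, "y": 0, "z": 0.04, "ax": 0, "ay": 0, "az": 0}, {"x": 0, "y": 0, "z": 0.08, "ax": 0, "ay": 0, "az": 0}])

```text
time: 20.18
tool_pos: [0.5001, -0.1355, 0.0354]
tool_rot: [0.522, 0.476, 0.524, -0.476]
contact_force: [-5.9, 6.1, 3.0]
gripper_width: -0.002
```

Call:
drive_tool(series=[{"x": 0, "y": 0, "z": 0.04, "ax": 0, "ay": 0, "az": 0}, {"x": 0, "y": 0, "z": 0.08, "ax": 0, "ay": 0, "az": 0}])

```text
time: 20.35
tool_pos: [0.5001, -0.137, 0.0354]
tool_rot: [0.521, 0.476, 0.524, -0.476]
contact_force: [-6.2, 8.4, 3.9]
gripper_width: 0.002
```

Call:
drive_tool(series=[{"x": 0, "y": 0, "z": 0.04, "ax": 0, "ay": 0, "az": 0}, {"x": 0, "y": 0, "z": 0.08, "ax": 0, "ay": 0, "az": 0}])

```text
time: 20.52
tool_pos: [0.5, -0.1386, 0.0353]
tool_rot: [0.521, 0.476, 0.525, -0.476]
contact_force: [-5.3, 8.9, 4.9]
gripper_width: 0.002
```

Call:
drive_tool(series=[{"x": 0, "y": 0, "z": 0.03, "ax": 0, "ay": 0, "az": 0}, {"x": 0, "y": 0, "z": 0.06, "ax": 0, "ay": 0, "az": 0}])

```text
time: 20.68
tool_pos: [0.5001, -0.14, 0.0353]
tool_rot: [0.521, 0.476, 0.525, -0.476]
contact_force: [-6.2, 8.7, 4.1]
gripper_width: -0.005
```

```bash
python3 - <<'E'
from h import *
g=grab("scene","26")
go([.497,-.115,.036],5)
crop(g,230,190,330,260,8,"s26c")
E
```

```text
t 20.73 pos [ 0.5001 -0.1402  0.0353] shift [-0.02 -0.03 -1.01] turn [ 0.07 -0.05  0.04] F [-7.   8.1  5. ] w 0.001 j6 -0.51
```

View pics/s26c.png

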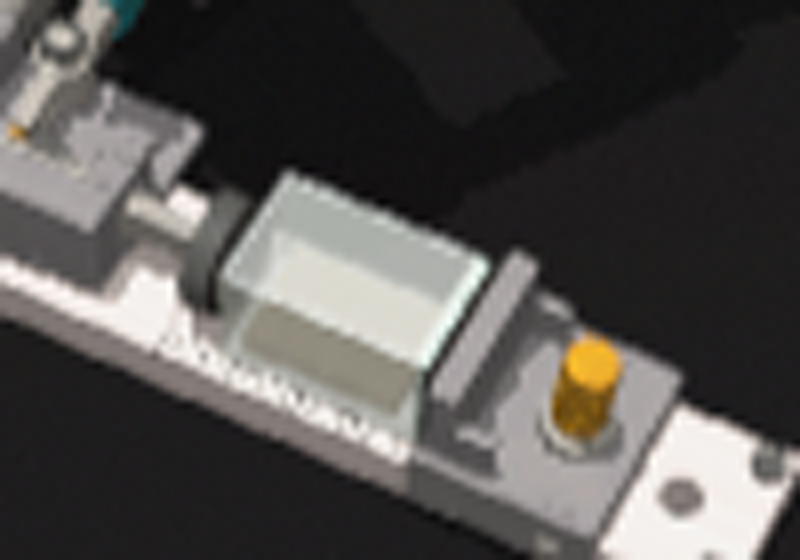

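Call:
drive_tool(series=[{"x": 0, "y": 0, "z": 0.03, "ax": 0, "ay": 0, "az": 0}, {"x": 0, "y": 0, "z": 0.06, "ax": 0, "ay": 0, "az": 0}])

```text
time: 20.9
tool_pos: [0.5001, -0.1412, 0.0353]
tool_rot: [0.521, 0.476, 0.525, -0.476]
contact_force: [-7.0, 11.7, 6.1]
gripper_width: 0.0
```

Call:
drive_tool(series=[{"x": 0, "y": 0, "z": 0.03, "ax": 0, "ay": 0, "az": 0}, {"x": 0, "y": 0, "z": 0.06, "ax": 0, "ay": 0, "az": 0}])

```text
time: 21.07
tool_pos: [0.5001, -0.142, 0.0352]
tool_rot: [0.52, 0.477, 0.525, -0.476]
contact_force: [-6.9, 13.1, 7.3]
gripper_width: -0.001
```

```bash
python3 - <<'E'
from h import *
g=grab("scene","27")
go([.497,-.115,.036],5)
crop(g,230,190,330,260,8,"s27c")
E
```

```text
t 21.12 pos [ 0.5001 -0.142   0.0353] shift [-0.02 -0.02 -1.09] turn [ 0.07 -0.08  0.04] F [-6.8 12.   6.7] w -0.003 j6 -0.52
```

View pics/s27c.png

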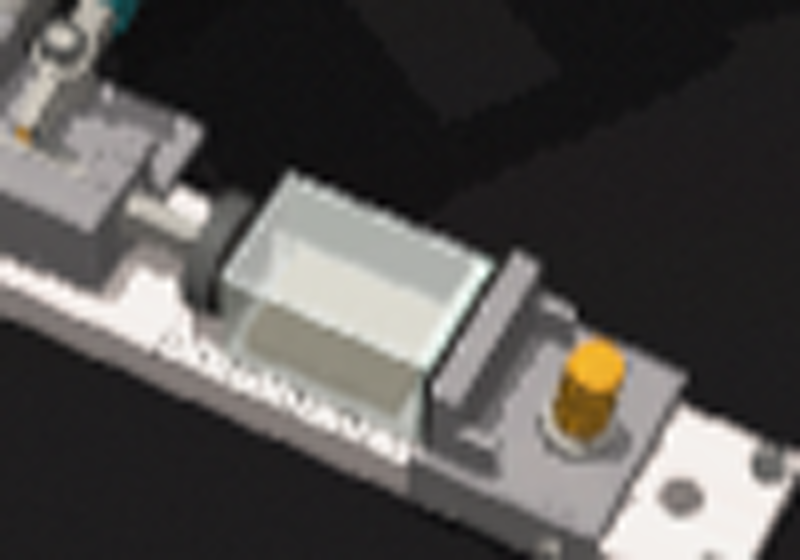

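Call:
drive_tool(series=[{"x": 0, "y": 0, "z": 0.03, "ax": 0, "ay": 0, "az": 0}, {"x": 0, "y": 0, "z": 0.06, "ax": 0, "ay": 0, "az": 0}, {"x": 0, "y": 0, "z": 0.06, "ax": 0, "ay": 0, "az": 0}])

```text
time: 21.37
tool_pos: [0.5001, -0.1427, 0.0352]
tool_rot: [0.52, 0.477, 0.526, -0.475]
contact_force: [-7.0, 14.7, 8.1]
gripper_width: -0.002
```

Call:
drive_tool(series=[{"x": 0, "y": 0, "z": 0.02, "ax": 0, "ay": 0, "az": 0}, {"x": 0, "y": 0, "z": 0.03, "ax": 0, "ay": 0, "az": 0}, {"x": 0, "y": 0, "z": 0.03, "ax": 0, "ay": 0, "az": 0}])

```text
time: 21.62
tool_pos: [0.5001, -0.143, 0.0352]
tool_rot: [0.519, 0.477, 0.526, -0.475]
contact_force: [-7.0, 16.6, 8.9]
gripper_width: -0.0
```

```bash
python3 - <<'E'
from h import *
for i in range(4):
    g=grab("scene","28");go([.497,-.115,.036],5)
crop(g,230,190,330,260,8,"s28c")
f=grab("wrist","28")
E
```

```text
t 21.67 pos [ 0.5002 -0.143   0.0353] shift [-0.02 -0.02 -1.13] turn [ 0.07 -0.11  0.05] F [-7.8 16.2  9.2] w -0.002 j6 -0.52
t 21.72 pos [ 0.5001 -0.143   0.0352] shift [-0.02 -0.02 -1.13] turn [ 0.07 -0.1   0.05] F [-7.6 16.2  7.7] w -0.001 j6 -0.52
t 21.77 pos [ 0.5001 -0.143   0.0352] shift [-0.02 -0.02 -1.13] turn [ 0.07 -0.1   0.05] F [-8.2 16.6  8.4] w 0.001 j6 -0.52
t 21.82 pos [ 0.5002 -0.143   0.0352] shift [-0.02 -0.02 -1.13] turn [ 0.07 -0.1   0.05] F [-8.3 16.   8.3] w -0.002 j6 -0.52
```

View pics/s28c.png

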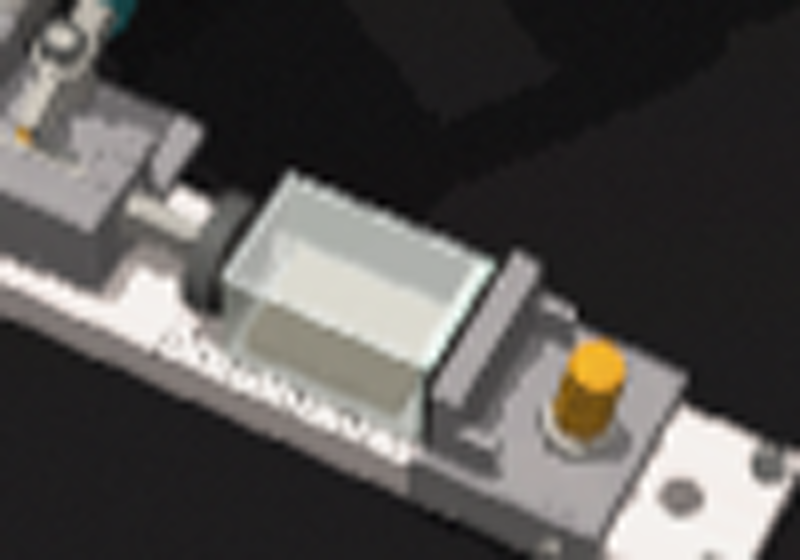

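View pics/wrist_28.png

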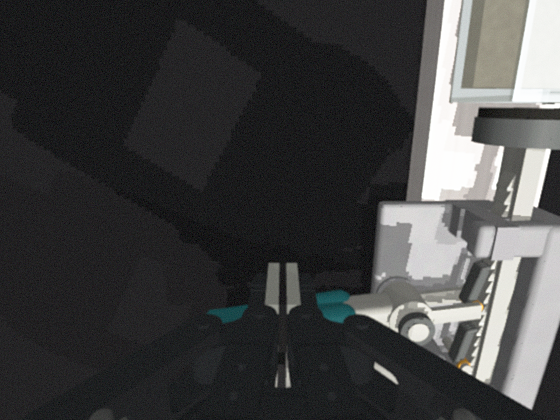

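Call:
drive_tool(series=[{"x": 0, "y": 0, "z": 0, "ax": 0, "ay": 0, "az": 0}, {"x": 0, "y": 0, "z": 0, "ax": 0, "ay": 0, "az": 0}, {"x": 0, "y": 0, "z": 0, "ax": 0, "ay": 0, "az": 0}, {"x": 0, "y": 0, "z": 0, "ax": 0, "ay": 0, "az": 0}, {"x": 0, "y": 0, "z": 0, "ax": 0, "ay": 0, "az": 0}])

```text
time: 22.28
tool_pos: [0.5002, -0.143, 0.0353]
tool_rot: [0.519, 0.477, 0.526, -0.475]
contact_force: [-6.7, 16.4, 8.6]
gripper_width: 0.001
```

```bash
python3 - <<'E'
from h import *
np.set_printoptions(precision=4,suppress=True)
f=grab("scene","29");go([.497,-.115,.036],5)
crop(f,285,220,330,260,14,"s29c")
g=load("scene_14");o=lambda u,v,z,F=f:onz(F,230+u/8,190+v/8,z)
# pin: before: knob top (580,358)/s22c ; now (598,366); collar
print("knob top shift",o(598,366,.071)-o(580,358,.071),"foot corner shift",o(686,378,.032)-o(675,372,.032),"box shift since pinned",o(496,265,.065)-o(468,255,.065))
E
```

```text
t 22.33 pos [ 0.5002 -0.143   0.0352] shift [-0.02 -0.02 -1.13] turn [ 0.07 -0.1   0.05] F [-7.  16.4  8.1] w 0.002 j6 -0.52
knob top shift [-0.0006  0.006   0.    ] foot corner shift [0.    0.004 0.   ] box shift since pinned [-0.0016  0.0093  0.    ]
```

View pics/s29c.png

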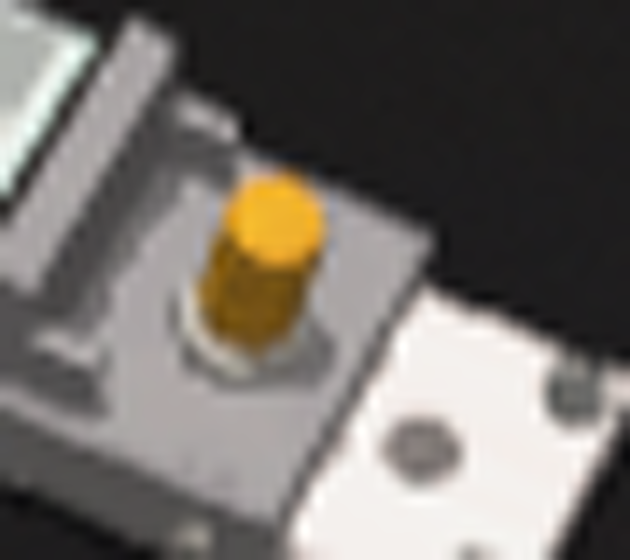

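```bash
python3 - <<'E'
from h import *
print(workorder.job_done()); go([.497,-.115,.036],5)
E
```

```text
the job is handed in; nothing more can be done
None
the job is handed in; nothing more can be done
```

I put the brass-knobbed pin home through the tail stop and released it. I then pumped the trigger with the shut fingers pushing on its front, using one short trial squeeze, three full pumps and a fourth stroke that I am still holding. I handed the job in at about 22.3 s; it gives no verdict.

**Last checks that agreed:**
- **Stroke:** the fingers stalled at y = -0.143 m. The trigger's end stop was at y = -0.1465 m on each full pump, so the pad is stopped by the box and not by the end of travel.
- **Push:** the push along the clamp held steady at 16 to 16.6 N for about 0.7 s, against about 8 N when the pad moved freely. I estimate the pad presses the box with about 16 N. That is worked out from the wrist force, not measured directly.
- **Box:** it lies on the rail between the pad and the stop, and did not move as I added the last of the push.
- **Pin:** it was released with no force left on the fingers. The picture showed its collar resting on the stop's foot.

**Checks that did not fully agree:**
- **Stop movement:** under load the stop slid about 4 mm into the play of the holes. The pin now leans slightly; I estimate 0.05 to 0.1 rad against the 0.2 rad limit.
- **Free push:** pushing the trigger with no load on the pad took about 8 N, not the 2 to 4 N given. There was also about 7 N sideways and 8 N upwards on the wrist, which I took to be friction.
- **Total push:** the 16.4 N along the clamp is just above the advised 10 to 16 N.

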